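# Seat the vial rotor in the tumble mixer

## Robot

A 6-joint arm with a two-finger parallel gripper is mounted at the origin on the work surface. World frame = base frame: x ahead of the robot, y to its left, z up, the work surface at z = 0. Lengths are in m, angles in degrees, forces in N, time in s.
With the tool pointing down it reaches from about 0.325 to 1 m from the base axis. Payload 5.1 kg.
Tool frame: the origin (TCP) lies at the very end of the fingers, on their centre line; the grasp point (between the pads) lies 19 mm behind it; z points along the fingers, y is the direction in which the jaws open and shut (so a half turn about z gives the same grasp; the last joint's range is limited). The gripper opens to 85 mm and grips with 20 to 120 N. Pads are 22 mm wide; open, the fingers measure 114 mm over their backs; the gripper's body (76 mm by 85 mm) begins 54 mm behind the grasp point. The pads swing forward as they close: fully open they stand 13 mm farther back than shut.
Start: joints at [-78.759, 7.093, 94.555, -0, 78.352, -4.733], TCP at [0.179, -0.625, 0.231] pointing down, gripper open.
Joint ranges: [-149.61, 149.61], [-58.7, 133.49], [1.44, 155.28], [-77.14, 257.14], [18.33, 153.61], [-166.67, 166.67]. Speed limits (degrees/s): [147.25, 147.25, 180, 180, 180, 180].

## Interface

Orientations are given as [roll, pitch, yaw] about the fixed x, y, z axes, in that order (R = Rz(yaw) Ry(pitch) Rx(roll)).
In Python, from plant import get_state, capture, finish_job, find_in, regions_of gives the robot as it stands.
- The arm moves only by the shell command python3 -m inch 'ROWS' [OPENING] [FORCE]. ROWS is JSON, a list of rows, each an object of numbers: "tx", "ty", "tz": the shift along the tool's x, y, z in m; "wx", "wy", "wz": the turn, a rotation vector about the tool's x, y, z in units of 6 degrees (1.0 is 6 degrees). In form: [{"tx": .., "ty": .., "tz": .., "wx": .., "wy": .., "wz": ..}, ...]. A call has 1 to 5 rows; each row shifts and turns the commanded pose from where the row before left it, along the tool's axes as they then stand; what a row does not reach is not made up. A row lasts 1/12 s, in which the tool goes at most 41.7 mm and 7.16 degrees, less where a joint would pass 70% of its speed; a pose out of reach is approached as far as the arm can. A call with a gripper value outside its range is refused whole. OPENING is the opening, from 0 (shut) to 1 (fully open), set as the call begins (- or left out, the last holds). The fingers move at their own pace and stop on an object; FORCE is the grip in N (left out, the last holds). Time passes only in rows, so rows that do not move let the fingers close. It gives the time, the measured TCP pose, the force and the opening at its end, in the units of the state.
- get_state(): the state, without advancing time (a new reading comes with each control period).
- capture(name): name is "scene" or "top" or "wrist"; returns a dict with "pixels" (400x640x3 uint8, red, green, blue), "fx", "fy", "cx", "cy" (pixels), "world_from_camera" (4x4, takes a point from camera to world coordinates). Camera axes: x right, y down, z forward; pixel columns grow to the right and rows downward; lengths in m; the calibration is good to about 2 mm. The wrist camera is an equidistant fisheye: a pixel r from the principal point sees the ray r / f radians off the axis. A picture is of the moment at which its call begins. There is no depth.
- finish_job(): hands the job in, once; it reports no verdict.
Trained networks look in the newest picture that a camera, given by its name, has taken for a name from the list of things; names that differ only in an ending like _2 or _b are one class to them, and where a whole thing is asked for, a point or a joint stands for the part that bears it (a point fixed in the world has none). Each returns a list of dicts, best first, with "confidence" (0 to 1); they miss things now and then, are a little off and sometimes report something else, mostly with a low value. They report only what shows in the picture. A call takes as long as a camera call.
- find_in(query, camera): "centre" ([column, row] as shares, 0 to 1, of the picture: columns of its width, rows of its height, amid what is visible of it).
- regions_of(query, camera): "mask" (400x640 bool, what is visible of it) and "centre" ([column, row] as shares, 0 to 1, of the picture: columns of its width, rows of its height, amid what is visible of it).
The state is a dict: "time_s": time; "joint_pos": joint angles; "joint_vel": joint speeds; "tau": joint torques, N m; "tcp_pos": TCP position; "ee_rot": TCP orientation; "wrist_force": force on the tool from outside, world axes, zero at the start; "moment": the same for the moment, N m; "width": opening from 0.0 (shut) to 1.0 (fully open).
Only numpy, scipy, OpenCV 4.12 (cv2) and the standard library are available. Lean on these libraries where they do the work, as an engineer would, in place of code of your own. Each camera call takes 0.05 s, during which the arm holds its last target.

## Task

Lift the vial rotor off its parking stand and lower its axle into both slots of the tumble mixer's cradle, pressing it gently and evenly down past the spring bolts until both ends sit fully home and both bolts have snapped back over the axle, then let go. How deep home lies must be felt: do not ram the axle against the bearings (a push of 15 N is ample, and the cradle must never take more than 28 N in all), and leave the other things on the bench where they are.

Things in the scene. Friction and masses are not known exactly. Their poses are not given: they have to be found in the camera images.
- rotor_mid (a point): Middle of the loose vial rotor, on its axle line (the rotor's y). Here a grey grip block, 40 (x) by 36 (y) by 40 mm (z), centred on the axle, flat sides upright at the start: pinch it across x from above. A white vial wheel, 70 mm in diameter, stands each side, 35 to 57 mm from the middle. Both ends alike: it may go in either way round. 0.25 to 0.43 kg.
- axle_end_a (a point): Centre of the steel axle's end face at the rotor's +y end, 102 mm from rotor_mid. The axle is 12 mm in diameter, 204 mm long; bare from 72 mm outwards, with a shoulder 22 mm in diameter inside that (57 to 72 mm).
- axle_end_b (a point): The same at the rotor's -y end.
- stand: Fixed parking stand: grey plate 70 x 210 x 8 mm with two V posts 90 mm either side of its middle along its y, 57 mm tall, in which the rotor's axle lies at the start, axle centre 50 mm above the table. Origin: centre of its underside.
- cradle: Fixed tumble-mixer cradle, origin on the table midway between its slots, y along the seated axle, z up. Base plate 120 (x) x 250 (y) x 14 mm; two aluminium cheeks 10 mm thick, inner faces at y = +-75 mm, so the rotor's shoulders have 3 mm play each end; each has an upright slot open at the top. A drive housing 84 mm tall stands at y = 109 to 155 mm. Delicate: 28 N at most in all.
- slot_left (a point): Mouth of the slot in the +y cheek: its middle, level with the tops of the lips, 110 mm above the table (cradle x = 0, y = 80 mm). The lips narrow from 34 mm at the top to the 14 mm wide slot at 96 mm above the table.
- slot_right (a point): The like slot mouth in the -y cheek (y = -80 mm). In each slot is a rigid white shoe, just outside it a brass spring lifter 7 mm proud of the shoe. Shoes, lifters and bolts are set together to a height that differs from start to start and is not measured: on the shoes the axle's centre is 53 to 72 mm above the table, alike at both ends. Find it by feel.
- bolt_left (a joint): Spring bolt over the slot, on the +y cheek's outer face; m. 0 = out over the slot, 0.004 to 0.007 while the axle passes it towards the shoe. Down force felt at both ends together: 5 to 15 N on the sloped noses (from 25 mm above the shoes), less, then the lifters, rising to 12 N; about 1 mm above the shoes the bolts snap to 0 over the axle; then a dead stop. Released short, it is lifted back.
- bolt_right (a joint): The same on the -y cheek. The 28 N limit on the cradle counts all contact between rotor and cradle: your push, the rotor's weight and up to 10 N of sideways squeeze from the bolts, so up to 15 N of push is safe; slow, small steps avoid overshoot on the shoes.
- screwdriver: Bystander: a screwdriver, 170 mm long, lying in front (-x side) of the cradle.
- wrench: Bystander: a steel wrench, 160 mm long, lying in front (-x side) of the stand.
- jar: Bystander: a small amber jar, 40 mm across, 50 mm tall, behind the stand; origin at the centre of its underside.
- cap: Bystander: a white cap, 38 mm across, 22 mm tall, behind the cradle; origin at the centre of its underside.
- bottle: Bystander: an amber bottle, 64 mm across, 130 mm tall, far side of the table; origin at the centre of its underside.
- beaker: Bystander: a glass beaker, 70 mm across, 80 mm tall, far side of the table; origin at the centre of its underside.
- vial_tray: Bystander: a white divided tray 110 x 160 x 35 mm, far side of the table; origin at the centre of its underside.

How it is judged (in metres and radians):
On the way, in this order (a step that is already met when the one before it is completed fails the run):
1. the rotor is lifted clear of its stand (height (world z) of rotor_mid above 0.1 m), for 0.1 s.
2. both ends of the axle are down in the two slots (x of axle_end_a in the frame of cradle between -0.0035 and 0.0035 m and x of axle_end_b in the frame of cradle between -0.0035 and 0.0035 m and z of each of axle_end_a, axle_end_b in the frame of cradle below 0.096 m), for 0.05 s.
At the end, for the whole second after the job is handed in: The axle lies in both slots (each end within 3.5 mm of the slot's middle and less than 73.8 mm above the table, the rotor's middle within 8 mm of the cradle's middle along the axle), level within 0.015 rad, both spring bolts shut over it (within 1 mm of 0), the rotor released and at rest (x of axle_end_a in the frame of cradle between -0.0035 and 0.0035 m and x of axle_end_b in the frame of cradle between -0.0035 and 0.0035 m and y of rotor_mid in the frame of cradle between -0.008 and 0.008 m and z of each of axle_end_a, axle_end_b in the frame of cradle below 0.0738 m and angle between rotor_mid's own y axis and vertical between 1.5558 and 1.5858 rad and value of joint each of bolt_left, bolt_right below 0.001 m and linear speed of rotor below 0.02 m/s); the robot touches nothing.
It fails at once if the rotor loads the cradle with more than 28 N (contact force between rotor and cradle above 28 N).
It fails at once if a bystander is pushed more than 20 mm (distance of any of screwdriver, wrench, jar, cap, bottle, beaker, vial_tray from where it was at the start of the episode above 0.02 m).
It also fails if it takes over 67 s, if anything falls off the work surface, if the arm or the gripper's body presses on something with over 40 N, if the wrist force passes 120 N, or if a joint passes its speed limit or range.

## Working session

There is one attempt and no reset: what is moved stays moved. The work goes in short steps, Python scripts to look and compute and a shell command to move; the robot and the scene stay as the last step left them, time stands still between calls to the robot, and variables do not carry over. Pictures are saved under pics/ and viewed, and the job is handed in when it is done.

```bash
ls; mkdir -p pics
cat > h.py <<'E'
import numpy as np,cv2
from plant import *
def snap(n,f):
    c=capture(n); cv2.imwrite('pics/'+f,cv2.cvtColor(np.asarray(c['pixels']),cv2.COLOR_RGB2BGR)); return c
def ray(c,u,v,fish=False):
    x=(u-c['cx'])/c['fx'];y=(v-c['cy'])/c['fy']
    if fish:
        r=np.hypot(x,y); d=np.array([np.sin(r)*x/max(r,1e-9),np.sin(r)*y/max(r,1e-9),np.cos(r)])
    else: d=np.array([x,y,1.])
    T=np.array(c['world_from_camera']); d=T[:3,:3]@d
    return T[:3,3],d/np.linalg.norm(d)
def atz(c,u,v,z,fish=False):
    o,d=ray(c,u,v,fish); return o+d*(z-o[2])/d[2]
def tri(rays):
    A=np.zeros((3,3));b=np.zeros(3)
    for o,d in rays:
        P=np.eye(3)-np.outer(d,d);A+=P;b+=P@o
    x=np.linalg.solve(A,b); return x,[np.linalg.norm((np.eye(3)-np.outer(d,d))@(x-o)) for o,d in rays]
def proj(c,p,fish=False):
    T=np.linalg.inv(np.array(c['world_from_camera'])); q=T[:3,:3]@np.array(p)+T[:3,3]
    if fish:
        th=np.arctan2(np.hypot(q[0],q[1]),q[2]);k=th/np.hypot(q[0],q[1])
        return c['cx']+c['fx']*q[0]*k,c['cy']+c['fy']*q[1]*k
    return c['cx']+c['fx']*q[0]/q[2],c['cy']+c['fy']*q[1]/q[2]
E
python3 - <<'E'
from h import *
import pickle
s=get_state();print(s)
C={}
for n in ['scene','top','wrist']:
    c=snap(n,n+'0.png');C[n]=c
    print(n,c['fx'],c['cx'],c['cy'],np.round(c['world_from_camera'],3).tolist())
    for q in ['rotor_mid','axle_end_a','stand','cradle','slot_left','slot_right','bolt_left']:
        for d in find_in(q,n)[:3]:
            print(' ',q,round(d['confidence'],2),round(d['centre'][0]*640,1),round(d['centre'][1]*400,1))
pickle.dump(C,open('c0.pkl','wb'))
E
```

```text
pics
{'time_s': 0.0, 'joint_pos': array([-7.87591808e+01,  7.13237839e+00,  9.46335324e+01, -3.37082946e-04,
        7.83524500e+01, -4.73229192e+00]), 'joint_vel': array([-0.04306237,  0.0491216 , -0.01966373,  0.025795  ,  0.06633298,
        0.02675107]), 'tau': array([ 2.85310751e-03, -4.23600733e+01, -3.65454376e+01,  1.57701088e-04,
        6.90647386e-03,  1.54692924e-05]), 'tcp_pos': array([ 0.17872589, -0.62431087,  0.23007132]), 'ee_rot': array([-1.79882015e+02, -9.43590559e-03,  1.59731698e+01]), 'wrist_force': array([ 0.04289844, -0.07605903,  0.5020919 ]), 'moment': array([-0.03841716,  0.00901563,  0.00785293]), 'width': 0.9992716294711068}
scene 472.92617152668294 324.5304749439633 195.8603584218354 [[-0.12, 0.712, -0.692, 1.403], [0.993, 0.095, -0.075, 0.101], [0.012, -0.696, -0.718, 0.945], [0.0, 0.0, 0.0, 1.0]]
  rotor_mid 0.62 238.0 190.5
  axle_end_a 0.98 235.7 194.8
  stand 0.73 237.0 204.9
  cradle 0.64 416.8 214.2
  slot_left 0.68 413.7 213.7
  slot_left 0.62 235.3 196.6
  slot_left 0.2 378.0 270.8
  slot_right 0.67 416.8 214.7
top 362.32134290149037 310.49807303261906 197.5536770498592 [[-0.024, -0.992, 0.12, 0.534], [-0.999, 0.029, 0.032, 0.003], [-0.036, -0.12, -0.992, 0.796], [0.0, 0.0, 0.0, 1.0]]
  rotor_mid 0.88 439.0 223.7
  axle_end_a 0.57 436.1 224.2
  stand 0.69 427.8 237.1
  cradle 0.78 211.3 236.8
  slot_left 0.84 211.4 234.7
  slot_right 0.58 212.6 238.5
wrist 309.70691628693146 318.0498345399107 202.09419098660322 [[0.274, -0.924, -0.266, 0.247], [-0.962, -0.264, -0.075, -0.606], [-0.001, 0.277, -0.961, 0.373], [0.0, 0.0, 0.0, 1.0]]
```

View pics/scene0.png

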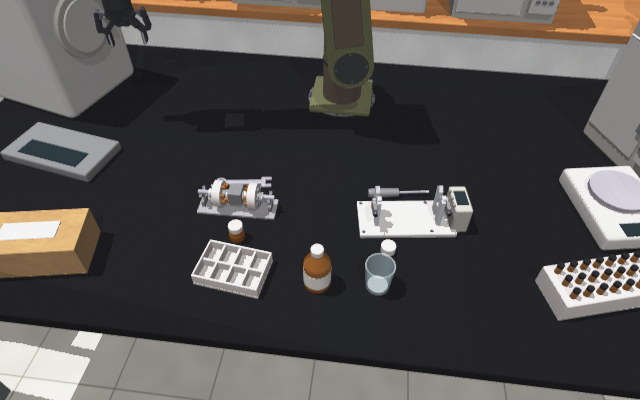

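View pics/top0.png

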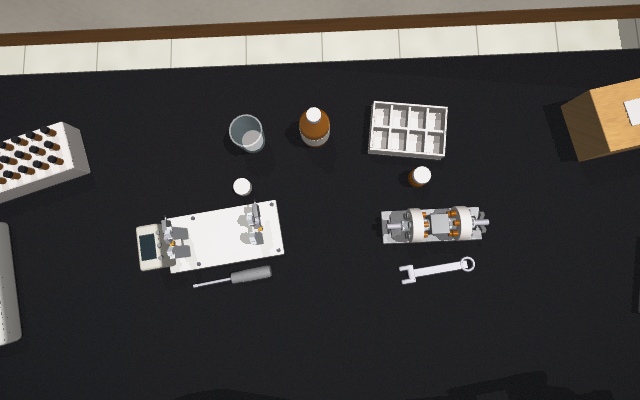

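View pics/wrist0.png

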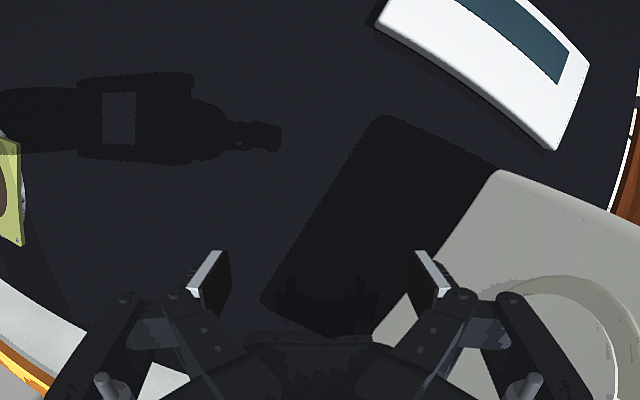

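Run:
```python
from h import *
import pickle
C=pickle.load(open('c0.pkl','rb'))
t=C['top'];s=C['scene']
print(atz(t,439,224,.07),atz(s,238,190,.06))
print(tri([ray(t,439,224),ray(s,238,190)]))
im=cv2.imread('pics/top0.png')
a=cv2.resize(im[190:280,130:290],None,fx=5,fy=5,interpolation=cv2.INTER_CUBIC)
cv2.imwrite('pics/topcr.png',a)
cv2.imwrite('pics/topst.png',cv2.resize(im[190:260,365:505],None,fx=5,fy=5,interpolation=cv2.INTER_CUBIC))
# corners of cradle plate
for u,v in [(278,202),(284,254),(169,271),(160,220)]: print(atz(t,u,v,.014))
```

```text
[ 0.56233992 -0.22633388  0.07      ] [ 0.55869465 -0.21991888  0.06      ]
(array([ 0.56227448, -0.22306273,  0.06494118]), [np.float64(0.004646639631231976), np.float64(0.004646639631232018)])
[0.62137935 0.09947917 0.014     ]
[0.50902564 0.08811776 0.014     ]
[0.47859953 0.33706202 0.014     ]
[0.58903626 0.35959469 0.014     ]
```

View pics/topcr.png

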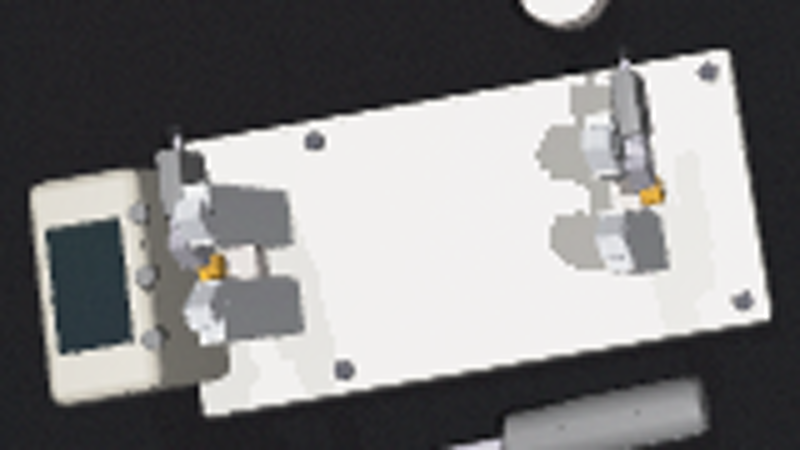

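View pics/topst.png

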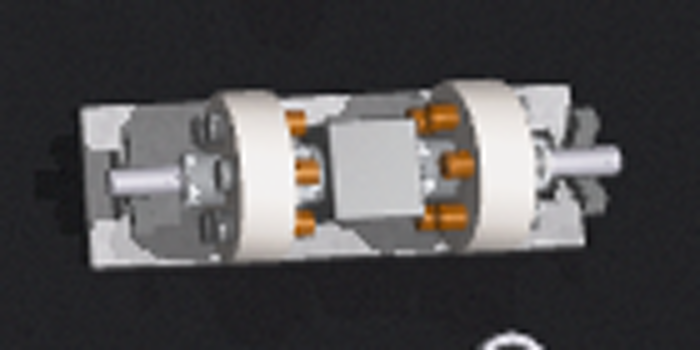

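```bash
cat > plan.py <<'E'
import sys,numpy as np
from scipy.spatial.transform import Rotation as R
from plant import get_state
x,y,z,yaw=map(float,sys.argv[1:5]);roll=180;pitch=0
s=get_state();p=np.array(s['tcp_pos']);r=R.from_euler('xyz',s['ee_rot'],degrees=True)
g=np.array([x,y,z]);rg=R.from_euler('xyz',[roll,pitch,yaw],degrees=True)
w=(r.inv()*rg).as_rotvec(degrees=True)
n=int(sys.argv[5]) if len(sys.argv)>5 else max(1,int(np.ceil(max(np.linalg.norm(g-p)/.040,np.linalg.norm(w)/7.0))))
print('t',s['time_s'],'p',p.round(4),'rot',np.round(s['ee_rot'],2),'n',n)
for i in range(n):
    t=r.inv().apply((g-p)/n); print(*t.round(4),*(w/n/6).round(3)); r=r*R.from_rotvec(w/n,degrees=True)
E
python3 - <<'E'
from h import *
import pickle
C=pickle.load(open('c0.pkl','rb'))
t=C['top']
a=atz(t,387.4,226,.05);b=atz(t,489,222,.05);print(a,b,(a+b)/2,np.linalg.norm(a-b),np.degrees(np.arctan2(-(a-b)[0],(a-b)[1])))
print(atz(t,440.4,223.6,.07))
E
python3 plan.py .56 -.25 .25 92
```

```text
[ 0.56176332 -0.12834413  0.05      ] [ 0.56454078 -0.33286228  0.05      ] [ 0.56315205 -0.2306032   0.05      ] 0.20453701572353117 0.7780571897337
[ 0.56305719 -0.22912123  0.07      ]
t 1.2 p [ 0.1788 -0.6249  0.2313] rot [-180.      0.     15.97] n 14
0.0335 -0.0183 -0.0013 -0.0 -0.0 -0.905
0.0351 -0.015 -0.0013 -0.0 -0.0 -0.905
0.0364 -0.0116 -0.0013 -0.0 -0.0 -0.905
0.0373 -0.0081 -0.0013 -0.0 -0.0 -0.905
0.0379 -0.0045 -0.0013 -0.0 -0.0 -0.905
0.0382 -0.0009 -0.0013 -0.0 -0.0 -0.905
0.0381 0.0027 -0.0013 -0.0 -0.0 -0.905
0.0377 0.0063 -0.0013 -0.0 -0.0 -0.905
0.0369 0.0098 -0.0013 -0.0 -0.0 -0.905
0.0358 0.0133 -0.0013 -0.0 -0.0 -0.905
0.0344 0.0166 -0.0013 -0.0 -0.0 -0.905
0.0327 0.0198 -0.0013 -0.0 -0.0 -0.905
0.0307 0.0228 -0.0013 -0.0 -0.0 -0.905
0.0284 0.0256 -0.0013 -0.0 -0.0 -0.905
```

```bash
python3 -m inch '[{"tx":0.0335,"ty":-0.0183,"tz":-0.0013,"wz":-0.905},{"tx":0.035,"ty":-0.015,"tz":-0.0013,"wz":-0.905},{"tx":0.0364,"ty":-0.0116,"tz":-0.0013,"wz":-0.905},{"tx":0.0373,"ty":-0.0081,"tz":-0.0013,"wz":-0.905},{"tx":0.0379,"ty":-0.0045,"tz":-0.0013,"wz":-0.905}]'
python3 -m inch '[{"tx":0.0382,"ty":-0.0009,"tz":-0.0013,"wz":-0.905},{"tx":0.0381,"ty":0.0027,"tz":-0.0013,"wz":-0.905},{"tx":0.0377,"ty":0.0063,"tz":-0.0013,"wz":-0.905},{"tx":0.0369,"ty":0.0098,"tz":-0.0013,"wz":-0.905},{"tx":0.0358,"ty":0.0133,"tz":-0.0013,"wz":-0.905}]'
python3 -m inch '[{"tx":0.0344,"ty":0.0166,"tz":-0.0013,"wz":-0.905},{"tx":0.0327,"ty":0.0198,"tz":-0.0013,"wz":-0.905},{"tx":0.0307,"ty":0.0228,"tz":-0.0013,"wz":-0.905},{"tx":0.0284,"ty":0.0256,"tz":-0.0013,"wz":-0.905},{"tx":0}]'
python3 - <<'E'
from h import *
import pickle
c=snap('wrist','w1.png');pickle.dump(c,open('w1.pkl','wb'))
for q in ['rotor_mid','axle_end_a','axle_end_b']:
  for d in find_in(q,'wrist')[:3]: print(q,d['confidence'],d['centre'][0]*640,d['centre'][1]*400)
s=get_state();print(s['time_s'],s['tcp_pos'],s['ee_rot'])
E
```

```text
1.4 [ 0.1788541  -0.62491085  0.23130771] [1.79999717e+02 4.68289559e-04 1.59750668e+01]schema error: expected keys tx, ty, tz, wx, wy, wz
schema error: expected keys tx, ty, tz, wx, wy, wz
schema error: expected keys tx, ty, tz, wx, wy, wz
```

View pics/w1.png

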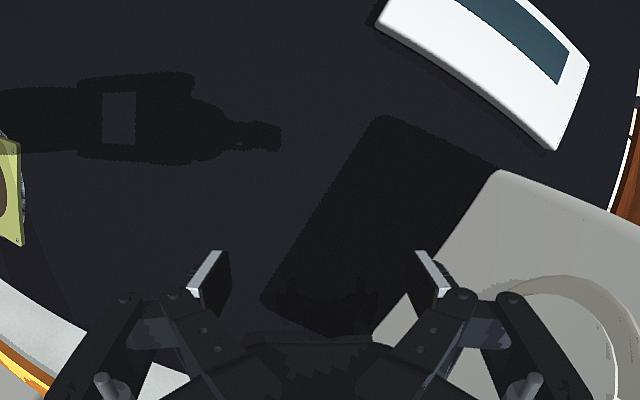

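All keys are needed; nothing moved. Retyping with all six.

```bash
python3 -m inch '[{"tx":0.0335,"ty":-0.0183,"tz":-0.0013,"wx":0,"wy":0,"wz":-0.905},{"tx":0.035,"ty":-0.015,"tz":-0.0013,"wx":0,"wy":0,"wz":-0.905},{"tx":0.0364,"ty":-0.0116,"tz":-0.0013,"wx":0,"wy":0,"wz":-0.905},{"tx":0.0373,"ty":-0.0081,"tz":-0.0013,"wx":0,"wy":0,"wz":-0.905},{"tx":0.0379,"ty":-0.0045,"tz":-0.0013,"wx":0,"wy":0,"wz":-0.905}]' &&
python3 -m inch '[{"tx":0.0382,"ty":-0.0009,"tz":-0.0013,"wx":0,"wy":0,"wz":-0.905},{"tx":0.0381,"ty":0.0027,"tz":-0.0013,"wx":0,"wy":0,"wz":-0.905},{"tx":0.0377,"ty":0.0063,"tz":-0.0013,"wx":0,"wy":0,"wz":-0.905},{"tx":0.0369,"ty":0.0098,"tz":-0.0013,"wx":0,"wy":0,"wz":-0.905},{"tx":0.0358,"ty":0.0133,"tz":-0.0013,"wx":0,"wy":0,"wz":-0.905}]' &&
python3 -m inch '[{"tx":0.0344,"ty":0.0166,"tz":-0.0013,"wx":0,"wy":0,"wz":-0.905},{"tx":0.0327,"ty":0.0198,"tz":-0.0013,"wx":0,"wy":0,"wz":-0.905},{"tx":0.0307,"ty":0.0228,"tz":-0.0013,"wx":0,"wy":0,"wz":-0.905},{"tx":0.0284,"ty":0.0256,"tz":-0.0013,"wx":0,"wy":0,"wz":-0.905},{"tx":0,"ty":0,"tz":0,"wx":0,"wy":0,"wz":0}]'
python3 - <<'E'
from h import *
import pickle
c=snap('wrist','w1.png');pickle.dump(c,open('w1.pkl','wb'))
for q in ['rotor_mid','axle_end_a','axle_end_b']:
  for d in find_in(q,'wrist')[:3]: print(q,d['confidence'],d['centre'][0]*640,d['centre'][1]*400)
s=get_state();print(s['time_s'],s['tcp_pos'],s['ee_rot'])
E
```

```text
time_s: 1.82
tcp_pos: [0.3157, -0.4898, 0.238]
ee_rot: [180.0, -0.0, 43.4]
wrist_force: [0.9, 0.2, -0.1]
width: 0.999
time_s: 2.23
tcp_pos: [0.4522, -0.3557, 0.2447]
ee_rot: [180.0, 0.0, 70.5]
wrist_force: [1.0, -0.1, -0.3]
width: 1.0
time_s: 2.65
tcp_pos: [0.5638, -0.2454, 0.25]
ee_rot: [179.9, -0.1, 92.5]
wrist_force: [-0.4, -0.1, -1.0]
width: 0.999
axle_end_a 0.92 316.48 163.52
axle_end_b 0.92 316.48 163.52
2.85 [ 0.55971144 -0.25031045  0.24935965] [-1.79969140e+02  9.41513376e-03  9.19591104e+01]
```

View pics/w1.png

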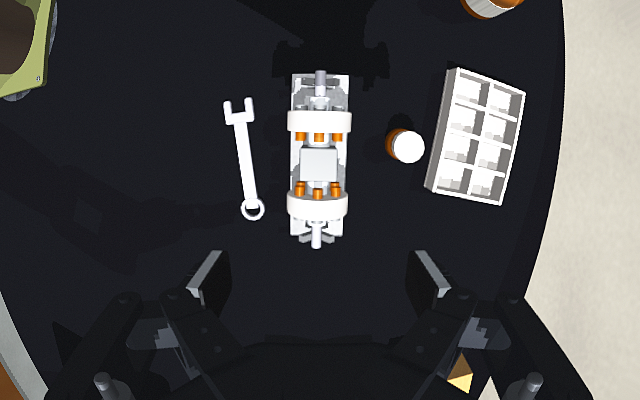

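Run:
```python
from h import *
import pickle
im=cv2.imread('pics/w1.png')
cv2.imwrite('pics/w1z.png',cv2.resize(im[60:260,270:370],None,fx=3,fy=3,interpolation=cv2.INTER_CUBIC))
c=pickle.load(open('w1.pkl','rb'));t=pickle.load(open('c0.pkl','rb'))['top']
a=atz(c,320.5,71,.05,True);b=atz(c,316,247.5,.05,True);print(a,b,(a+b)/2,np.linalg.norm(a-b),np.degrees(np.arctan2(-(a-b)[0],(a-b)[1])))
print(atz(c,318.5,164,.07,True))
for u1,u2 in [((320.5,71),(387.4,226)),((316,247.5),(489,222)),((318.5,164),(440.4,223.6))]: print(tri([ray(c,*u1,True),ray(t,*u2)]))
```

```text
[ 0.56236122 -0.1254589   0.05      ] [ 0.56602081 -0.33026852  0.05      ] [ 0.56419101 -0.22786371  0.05      ] 0.20484230505796794 1.0236676325208502
[ 0.56444614 -0.22586757  0.07      ]
(array([ 0.5618863 , -0.12677549,  0.05866892]), [np.float64(0.00044580521981925277), np.float64(0.00044580521981924746)])
(array([ 0.5670242 , -0.36023361, -0.01356353]), [np.float64(0.0011211064713925328), np.float64(0.001121106471392474)])
(array([ 0.56330626, -0.22326973,  0.08776097]), [np.float64(0.0009720981693592959), np.float64(0.0009720981693591503)])
```

View pics/w1z.png

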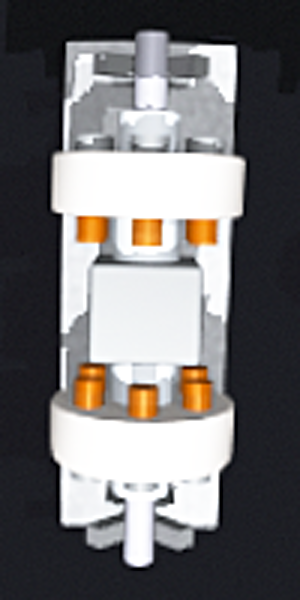

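```bash
python3 plan.py .5642 -.2275 .11 91 4
```

```text
t 2.85 p [ 0.5597 -0.2503  0.2494] rot [-1.7997e+02  1.0000e-02  9.1960e+01] n 4
0.0057 0.0013 0.0348 -0.001 0.0 0.04
0.0057 0.0013 0.0348 -0.001 0.0 0.04
0.0057 0.0013 0.0348 -0.001 0.0 0.04
0.0057 0.0012 0.0348 -0.001 0.0 0.04
```

```bash
python3 -m inch '[{"tx":0.0057,"ty":0.0013,"tz":0.0348,"wx":0,"wy":0,"wz":0.04},{"tx":0.0057,"ty":0.0013,"tz":0.0348,"wx":0,"wy":0,"wz":0.04},{"tx":0.0057,"ty":0.0013,"tz":0.0348,"wx":0,"wy":0,"wz":0.04},{"tx":0.0057,"ty":0.0012,"tz":0.0348,"wx":0,"wy":0,"wz":0.04},{"tx":0,"ty":0,"tz":0,"wx":0,"wy":0,"wz":0}]'
python3 - <<'E'
from h import *
import pickle
c=snap('wrist','w2.png');pickle.dump(c,open('w2.pkl','wb'))
s=get_state();print(s['time_s'],s['tcp_pos'],s['ee_rot'],s['wrist_force'])
im=cv2.imread('pics/w2.png')
cv2.imwrite('pics/w2z.png',cv2.resize(im[20:400,200:440],None,fx=2,fy=1.5))
for z,p in [(.05,(.564,-.2275)),(.07,(.564,-.2275)),(.05,(.5624,-.1255)),(.05,(.566,-.330))]: print(p,z,proj(c,[*p,z],True))
E
```

```text
time_s: 3.27
tcp_pos: [0.5586, -0.2251, 0.1017]
ee_rot: [-179.2, -0.4, 90.9]
wrist_force: [-1.3, 1.1, -2.0]
width: 1.003
3.3167 [ 0.56063887 -0.22640614  0.10569215] [-179.50059182   -0.25189687   90.94045849] [-0.67135577 -0.3902937  -0.61892749]
(0.564, -0.2275) 0.05 (np.float64(326.1649852226613), np.float64(227.040057791207))
(0.564, -0.2275) 0.07 (np.float64(326.5310350898447), np.float64(238.40915842661263))
(0.5624, -0.1255) 0.05 (np.float64(326.792276073274), np.float64(69.61313923676096))
(0.566, -0.33) 0.05 (np.float64(325.24142379628694), np.float64(343.98768225618085))
```

View pics/w2.png

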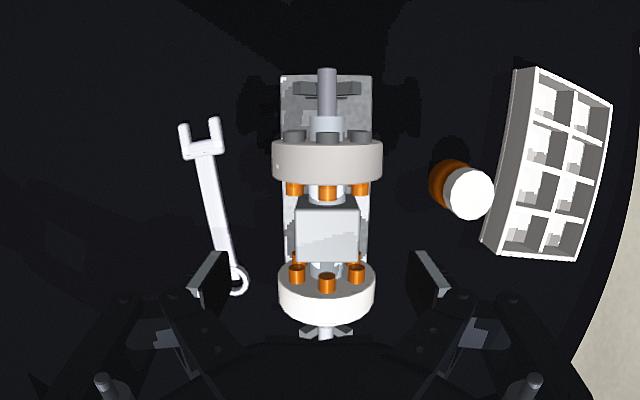

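```bash
python3 -m inch '[{"tx":0,"ty":0,"tz":0.02,"wx":0,"wy":0,"wz":0},{"tx":0,"ty":0,"tz":0.02,"wx":0,"wy":0,"wz":0},{"tx":0,"ty":0,"tz":0.02,"wx":0,"wy":0,"wz":0},{"tx":0,"ty":0,"tz":0.012,"wx":0,"wy":0,"wz":0},{"tx":0,"ty":0,"tz":0.006,"wx":0,"wy":0,"wz":0}]'
python3 -m inch '[{"tx":0,"ty":0,"tz":0,"wx":0,"wy":0,"wz":0},{"tx":0,"ty":0,"tz":0,"wx":0,"wy":0,"wz":0},{"tx":0,"ty":0,"tz":0,"wx":0,"wy":0,"wz":0}]'
python3 plan.py .5642 -.2275 .031 91 1
```

```text
time_s: 3.73
tcp_pos: [0.5646, -0.2282, 0.0329]
ee_rot: [180.0, 0.0, 91.0]
wrist_force: [-0.2, 0.7, 0.8]
width: 1.003
time_s: 3.98
tcp_pos: [0.5657, -0.2279, 0.0343]
ee_rot: [179.8, 0.1, 91.0]
wrist_force: [0.6, 0.1, 0.5]
width: 1.0
t 3.9833 p [ 0.5657 -0.2279  0.0343] rot [1.7985e+02 8.0000e-02 9.1020e+01] n 1
0.0004 -0.0015 0.0033 0.025 0.014 0.003
```

```bash
python3 -m inch '[{"tx":0,"ty":0,"tz":0,"wx":0,"wy":0,"wz":0},{"tx":0,"ty":0,"tz":0,"wx":0,"wy":0,"wz":0},{"tx":0,"ty":0,"tz":0,"wx":0,"wy":0,"wz":0},{"tx":0,"ty":0,"tz":0,"wx":0,"wy":0,"wz":0},{"tx":0,"ty":0,"tz":0,"wx":0,"wy":0,"wz":0}]' 0 100
python3 -m inch '[{"tx":0,"ty":0,"tz":0,"wx":0,"wy":0,"wz":0},{"tx":0,"ty":0,"tz":0,"wx":0,"wy":0,"wz":0},{"tx":0,"ty":0,"tz":0,"wx":0,"wy":0,"wz":0},{"tx":0,"ty":0,"tz":0,"wx":0,"wy":0,"wz":0},{"tx":0,"ty":0,"tz":0,"wx":0,"wy":0,"wz":0}]'
```

```text
time_s: 4.4
tcp_pos: [0.5636, -0.2273, 0.0332]
ee_rot: [-179.8, 0.0, 91.1]
wrist_force: [-5.6, -0.6, 7.1]
width: 0.457
time_s: 4.82
tcp_pos: [0.5636, -0.2273, 0.0332]
ee_rot: [-179.8, 0.0, 91.1]
wrist_force: [-7.1, -0.1, 7.2]
width: 0.455
```

```bash
python3 -m inch '[{"tx":0,"ty":0,"tz":-0.005,"wx":0,"wy":0,"wz":0},{"tx":0,"ty":0,"tz":-0.015,"wx":0,"wy":0,"wz":0},{"tx":0,"ty":0,"tz":-0.03,"wx":0,"wy":0,"wz":0},{"tx":0,"ty":0,"tz":-0.035,"wx":0,"wy":0,"wz":0},{"tx":0,"ty":0,"tz":-0.035,"wx":0,"wy":0,"wz":0}]'
python3 -m inch '[{"tx":0,"ty":0,"tz":-0.03,"wx":0,"wy":0,"wz":0},{"tx":0,"ty":0,"tz":-0.012,"wx":0,"wy":0,"wz":0},{"tx":0,"ty":0,"tz":0,"wx":0,"wy":0,"wz":0},{"tx":0,"ty":0,"tz":0,"wx":0,"wy":0,"wz":0},{"tx":0,"ty":0,"tz":0,"wx":0,"wy":0,"wz":0}]'
python3 - <<'E'
from h import *
import pickle
C={}
for n in ['wrist','top','scene']:
    C[n]=snap(n,n+'3.png')
pickle.dump(C,open('c3.pkl','wb'))
s=get_state();print(s['time_s'],s['tcp_pos'],s['ee_rot'],s['wrist_force'],s['moment'])
E
```

```text
time_s: 5.23
tcp_pos: [0.5633, -0.2263, 0.1517]
ee_rot: [-179.8, -0.1, 91.0]
wrist_force: [0.8, -0.5, -2.9]
width: 0.451
time_s: 5.65
tcp_pos: [0.563, -0.2262, 0.1908]
ee_rot: [-179.7, -0.1, 91.0]
wrist_force: [-0.4, 0.9, -4.8]
width: 0.457
5.8 [ 0.5632276  -0.22638916  0.19107006] [-1.79742375e+02 -1.39641157e-01  9.10324582e+01] [-0.1550655  -0.22087833 -3.75010372] [ 0.00015371 -0.02104787 -0.02531381]
```

View pics/wrist3.png

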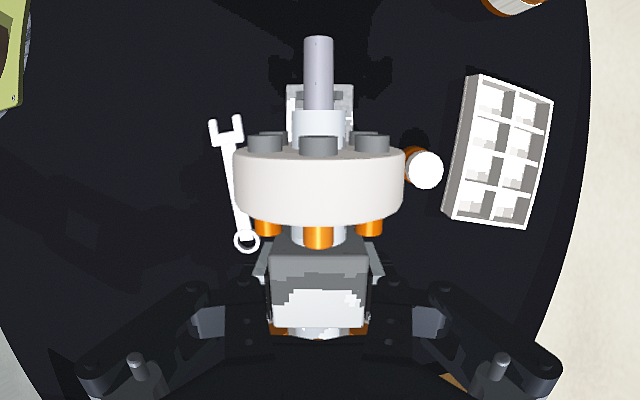

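View pics/scene3.png

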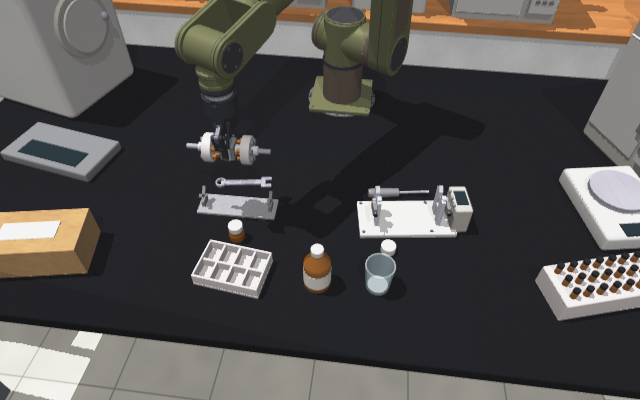

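```bash
python3 plan.py .53 -.04 .29 97 6
```

```text
t 5.8 p [ 0.5632 -0.2264  0.1911] rot [-1.7974e+02 -1.4000e-01  9.1030e+01] n 6
0.0312 -0.0051 -0.0164 -0.007 -0.004 -0.166
0.0313 -0.0045 -0.0164 -0.007 -0.004 -0.166
0.0313 -0.0039 -0.0164 -0.007 -0.004 -0.166
0.0314 -0.0034 -0.0164 -0.007 -0.004 -0.166
0.0314 -0.0028 -0.0165 -0.007 -0.004 -0.166
0.0315 -0.0023 -0.0165 -0.007 -0.004 -0.166
```

```bash
python3 -m inch '[{"tx":0.0312,"ty":-0.005,"tz":-0.0164,"wx":0,"wy":0,"wz":-0.166},{"tx":0.0313,"ty":-0.0045,"tz":-0.0164,"wx":0,"wy":0,"wz":-0.166},{"tx":0.0313,"ty":-0.004,"tz":-0.0164,"wx":0,"wy":0,"wz":-0.166},{"tx":0.0314,"ty":-0.0034,"tz":-0.0164,"wx":0,"wy":0,"wz":-0.166},{"tx":0.0314,"ty":-0.0028,"tz":-0.0164,"wx":0,"wy":0,"wz":-0.166}]'
python3 -m inch '[{"tx":0.0314,"ty":-0.0023,"tz":-0.0164,"wx":0,"wy":0,"wz":-0.166},{"tx":0,"ty":0,"tz":0,"wx":0,"wy":0,"wz":0},{"tx":0,"ty":0,"tz":0,"wx":0,"wy":0,"wz":0},{"tx":0,"ty":0,"tz":0,"wx":0,"wy":0,"wz":0},{"tx":0,"ty":0,"tz":0,"wx":0,"wy":0,"wz":0}]'
python3 - <<'E'
from h import *
import pickle
C={}
for n in ['wrist']:
    C[n]=snap(n,n+'4.png')
pickle.dump(C,open('c4.pkl','wb'))
s=get_state();print(s['time_s'],s['tcp_pos'],s['ee_rot'],s['wrist_force'],s['moment'])
E
```

```text
time_s: 6.22
tcp_pos: [0.5356, -0.0703, 0.2753]
ee_rot: [-179.9, -0.1, 96.0]
wrist_force: [1.2, 0.2, -2.5]
width: 0.457
time_s: 6.63
tcp_pos: [0.5305, -0.0413, 0.2908]
ee_rot: [-179.8, -0.0, 97.0]
wrist_force: [0.8, -0.2, -3.1]
width: 0.452
6.6833 [ 0.53055358 -0.04146987  0.29087885] [-1.79832676e+02 -3.86768638e-02  9.69330870e+01] [-0.04673064 -0.22600998 -4.08380541] [-0.02361467 -0.02594987  0.10820716]
```

View pics/wrist4.png

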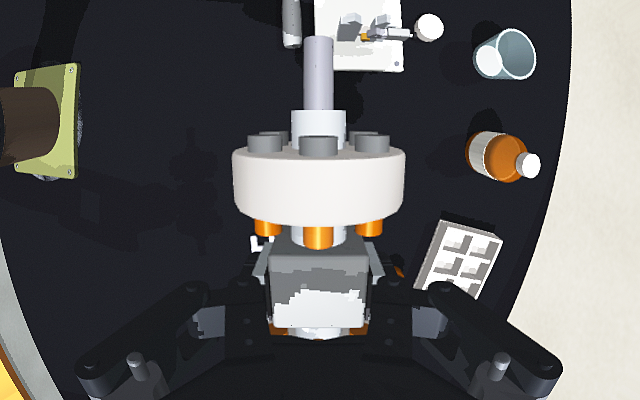

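```bash
python3 plan.py .43 .09 .29 97 5
```

```text
t 6.6833 p [ 0.5306 -0.0415  0.2909] rot [-1.7983e+02 -4.0000e-02  9.6930e+01] n 5
0.0285 -0.0168 0.0002 -0.006 -0.001 -0.002
0.0285 -0.0168 0.0002 -0.006 -0.001 -0.002
0.0285 -0.0168 0.0002 -0.006 -0.001 -0.002
0.0285 -0.0168 0.0002 -0.006 -0.001 -0.002
0.0285 -0.0168 0.0002 -0.006 -0.001 -0.002
```

```bash
python3 -m inch '[{"tx":0.0285,"ty":-0.0168,"tz":0,"wx":0,"wy":0,"wz":0},{"tx":0.0285,"ty":-0.0168,"tz":0,"wx":0,"wy":0,"wz":0},{"tx":0.0285,"ty":-0.0168,"tz":0,"wx":0,"wy":0,"wz":0},{"tx":0.0285,"ty":-0.0168,"tz":0,"wx":0,"wy":0,"wz":0},{"tx":0.0285,"ty":-0.0168,"tz":0,"wx":0,"wy":0,"wz":0}]'
python3 -m inch '[{"tx":0,"ty":0,"tz":0,"wx":0,"wy":0,"wz":0},{"tx":0,"ty":0,"tz":0,"wx":0,"wy":0,"wz":0},{"tx":0,"ty":0,"tz":0,"wx":0,"wy":0,"wz":0},{"tx":0,"ty":0,"tz":0,"wx":0,"wy":0,"wz":0},{"tx":0,"ty":0,"tz":0,"wx":0,"wy":0,"wz":0}]'
python3 - <<'E'
from h import *
import pickle
C={}
for n in ['wrist']:
    C[n]=snap(n,n+'5.png')
pickle.dump(C,open('c5.pkl','wb'))
s=get_state();print(s['time_s'],s['tcp_pos'],s['ee_rot'],s['wrist_force'],s['moment'])
im=cv2.imread('pics/wrist5.png')
cv2.imwrite('pics/wrist5z.png',cv2.resize(im[0:300,330:630],None,fx=2,fy=2,interpolation=cv2.INTER_CUBIC))
E
```

```text
time_s: 7.1
tcp_pos: [0.4292, 0.0905, 0.2916]
ee_rot: [-179.9, -0.0, 96.9]
wrist_force: [0.3, 0.7, -3.9]
width: 0.453
time_s: 7.52
tcp_pos: [0.4307, 0.0896, 0.2924]
ee_rot: [-179.9, 0.0, 96.9]
wrist_force: [-0.2, 1.0, -2.9]
width: 0.451
7.5667 [0.43071397 0.08963959 0.29241804] [-1.79954141e+02  6.03185769e-03  9.69061952e+01] [-0.59147776 -0.64167415 -3.42116844] [ 0.02150174 -0.02136166  0.00408852]
```

View pics/wrist5.png

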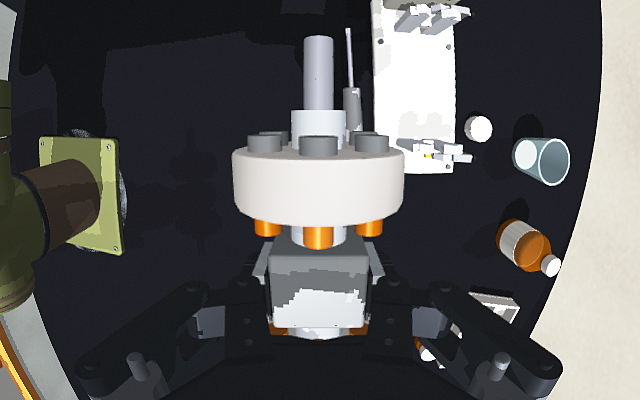

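View pics/wrist5z.png

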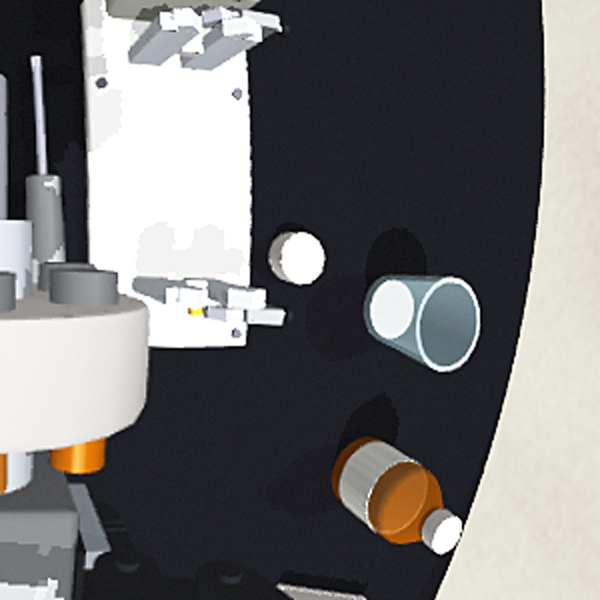

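```bash
python3 -m inch '[{"tx":0.025,"ty":0,"tz":0,"wx":0,"wy":0,"wz":0},{"tx":0.03,"ty":0,"tz":0,"wx":0,"wy":0,"wz":0},{"tx":0.025,"ty":0,"tz":0,"wx":0,"wy":0,"wz":0},{"tx":0,"ty":0,"tz":0,"wx":0,"wy":0,"wz":0},{"tx":0,"ty":0,"tz":0,"wx":0,"wy":0,"wz":0}]'
python3 -m inch '[{"tx":0,"ty":0,"tz":0,"wx":0,"wy":0,"wz":0},{"tx":0,"ty":0,"tz":0,"wx":0,"wy":0,"wz":0},{"tx":0,"ty":0,"tz":0,"wx":0,"wy":0,"wz":0}]'
python3 - <<'E'
from h import *
import pickle
C={}
for n in ['wrist']:
    C[n]=snap(n,n+'6.png')
pickle.dump(C,open('c6.pkl','wb'))
s=get_state();print(s['time_s'],s['tcp_pos'],s['ee_rot'],s['wrist_force'],s['moment'])
im=cv2.imread('pics/wrist6.png')
cv2.imwrite('pics/wrist6z.png',cv2.resize(im[20:270,350:490],None,fx=2.4*1.7,fy=2.4,interpolation=cv2.INTER_CUBIC))
cv2.imwrite('pics/wrist6n.png',cv2.resize(im[190:260,370:490],None,fx=6,fy=6,interpolation=cv2.INTER_CUBIC))
cv2.imwrite('pics/wrist6f.png',cv2.resize(im[20:100,350:490],None,fx=5,fy=5,interpolation=cv2.INTER_CUBIC))
E
```

```text
time_s: 7.98
tcp_pos: [0.4207, 0.1703, 0.2925]
ee_rot: [-180.0, 0.0, 97.1]
wrist_force: [-1.1, -0.9, -2.3]
width: 0.454
time_s: 8.23
tcp_pos: [0.4208, 0.1691, 0.2927]
ee_rot: [-180.0, 0.0, 96.9]
wrist_force: [0.1, -0.4, -3.2]
width: 0.452
8.2833 [0.42074791 0.16915589 0.29272207] [1.79998253e+02 5.32341179e-03 9.69219365e+01] [ 0.05047785  1.16252398 -3.96891943] [-0.04829336  0.02944004 -0.00879707]
```

View pics/wrist6.png

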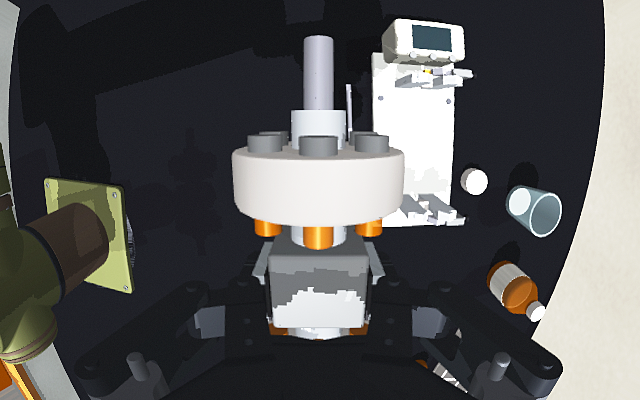

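View pics/wrist6n.png

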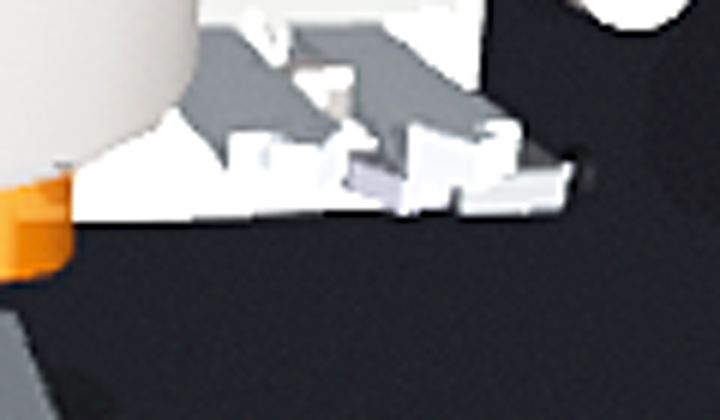

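View pics/wrist6f.png

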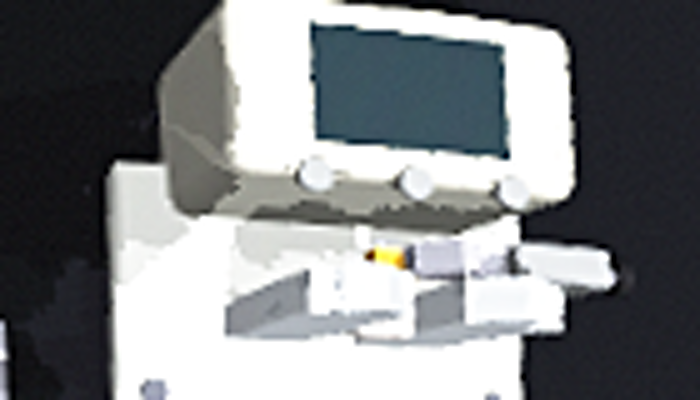

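```bash
cat > fit.py <<'E'
from h import *
import pickle
from scipy.optimize import least_squares
t=pickle.load(open('c0.pkl','rb'))['top'];w=pickle.load(open('c6.pkl','rb'))['wrist']
def loc(p,P): 
    c,s=np.cos(p[2]),np.sin(p[2]);d=np.array(P)[:2]-p[:2];return np.array([c*d[0]+s*d[1],-s*d[0]+c*d[1]])
# (cam,fish,u,v,z,axis,val)
T=[(0,276.4,199.6,.014,0,.06),(0,175+0,214+5.5,.014,0,.06),(0,284,253.8,.014,0,-.06),(0,171,272.8,.014,0,-.06),(0,171,272.8,.014,1,.125),(0,277,201,.0,1,-.125),(0,283.5,252.5,.0,1,-.125)]
W=[(1,372.4,52.6,.014,1,.125),(1,382.5,227,.014,1,-.125),(1,446.7,225.5,.014,1,-.125),(1,450.8,193,.014,0,.06),(1,454,96,.014,0,.06),(1,372.4,96,0,0,-.06)]
def run(O):
    def f(p): return [ (loc(p,atz((t,w)[o[0]],o[1],o[2],o[3],bool(o[0])))[o[4]]-o[5])*1000 for o in O]
    r=least_squares(f,[.55,.22,.12],loss='soft_l1');print(r.x[:2],np.degrees(r.x[2]),np.round(f(r.x),1));return r.x
run(T);run(W);p=run(T+W)
E
python3 fit.py
```

```text
[0.55009614 0.21894399] 8.223653226372717 [-0.7 -5.9  1.1  1.6 -1.7 -0.1  3.5]
[0.55254337 0.22087823] 8.201485918400689 [-0.5  1.3 -0.4  0.2 -1.3  0.7]
[0.55119213 0.22028322] 8.01612772031188 [-1.6 -7.5  0.2 -0.1 -3.1 -1.1  2.2 -0.3  1.6  0.2  1.9 -0.1  2. ]
```

```bash
python3 plan.py .552 .220 .17 98.1 6
```

```text
t 8.2833 p [0.4207 0.1692 0.2927] rot [1.800e+02 1.000e-02 9.692e+01] n 6
0.0058 0.0227 0.0205 0.0 0.0 -0.033
0.0057 0.0228 0.0205 0.0 0.0 -0.033
0.0056 0.0228 0.0205 0.0 0.0 -0.033
0.0055 0.0228 0.0205 0.0 0.0 -0.033
0.0055 0.0228 0.0205 0.0 0.0 -0.033
0.0054 0.0228 0.0205 0.0 0.0 -0.033
```

```bash
python3 -m inch '[{"tx":0.0058,"ty":0.0228,"tz":0.0205,"wx":0,"wy":0,"wz":-0.033},{"tx":0.0057,"ty":0.0228,"tz":0.0205,"wx":0,"wy":0,"wz":-0.033},{"tx":0.0056,"ty":0.0228,"tz":0.0205,"wx":0,"wy":0,"wz":-0.033},{"tx":0.0055,"ty":0.0228,"tz":0.0205,"wx":0,"wy":0,"wz":-0.033},{"tx":0.0055,"ty":0.0228,"tz":0.0205,"wx":0,"wy":0,"wz":-0.033}]'
python3 -m inch '[{"tx":0.0054,"ty":0.0228,"tz":0.0205,"wx":0,"wy":0,"wz":-0.033},{"tx":0,"ty":0,"tz":0,"wx":0,"wy":0,"wz":0},{"tx":0,"ty":0,"tz":0,"wx":0,"wy":0,"wz":0},{"tx":0,"ty":0,"tz":0,"wx":0,"wy":0,"wz":0},{"tx":0,"ty":0,"tz":0,"wx":0,"wy":0,"wz":0}]'
python3 -m inch '[{"tx":0,"ty":0,"tz":0,"wx":0,"wy":0,"wz":0},{"tx":0,"ty":0,"tz":0,"wx":0,"wy":0,"wz":0}]'
cat > look.py <<'E'
from h import *
import pickle,sys
k=sys.argv[1]
C={}
for n in ['wrist','top','scene']: C[n]=snap(n,n+k+'.png')
pickle.dump(C,open('c%s.pkl'%k,'wb'))
s=get_state();print(s['time_s'],s['tcp_pos'],s['ee_rot'],s['wrist_force'],s['moment'])
im=cv2.imread('pics/top%s.png'%k)
cv2.imwrite('pics/top%sz.png'%k,cv2.resize(im[180:290,130:290],None,fx=5,fy=5,interpolation=cv2.INTER_CUBIC))
im=cv2.imread('pics/scene%s.png'%k)
cv2.imwrite('pics/scene%sz.png'%k,cv2.resize(im[130:250,345:485],None,fx=5,fy=5,interpolation=cv2.INTER_CUBIC))
E
python3 look.py 7
```

```text
time_s: 8.7
tcp_pos: [0.5312, 0.2122, 0.1893]
ee_rot: [180.0, 0.0, 97.9]
wrist_force: [-0.2, 0.2, -3.2]
width: 0.456
time_s: 9.12
tcp_pos: [0.5521, 0.2207, 0.1714]
ee_rot: [179.9, -0.0, 98.2]
wrist_force: [-0.2, -0.1, -3.8]
width: 0.455
time_s: 9.28
tcp_pos: [0.5519, 0.221, 0.1715]
ee_rot: [179.8, -0.0, 98.2]
wrist_force: [0.3, -0.3, -3.5]
width: 0.455
9.4333 [0.55172993 0.22098091 0.17063663] [ 1.79917641e+02 -1.02714277e-02  9.81996557e+01] [-0.13238438  0.32400863 -3.26081629] [0.03060695 0.00233255 0.02212179]
```

View pics/wrist7.png

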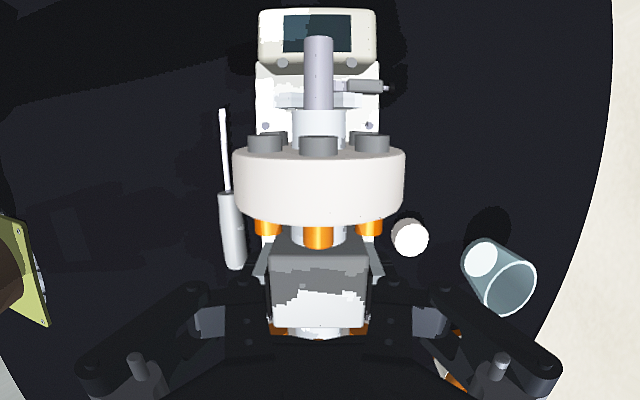

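View pics/top7z.png

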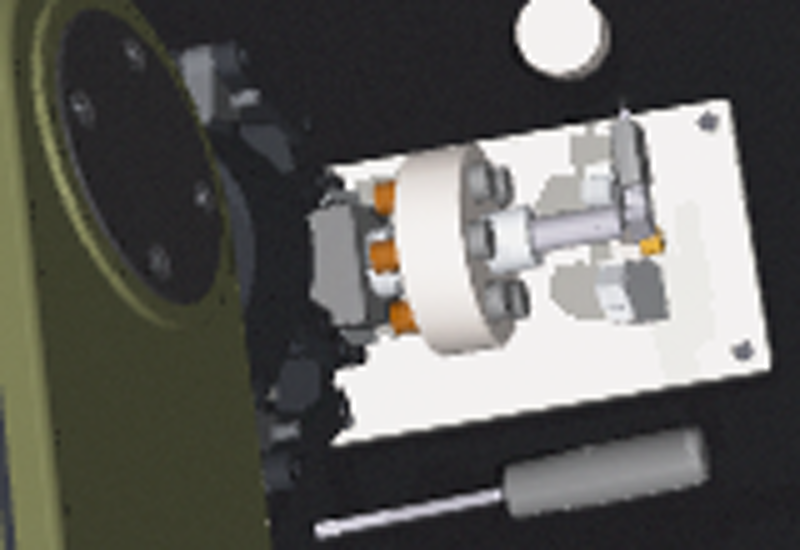

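View pics/scene7z.png

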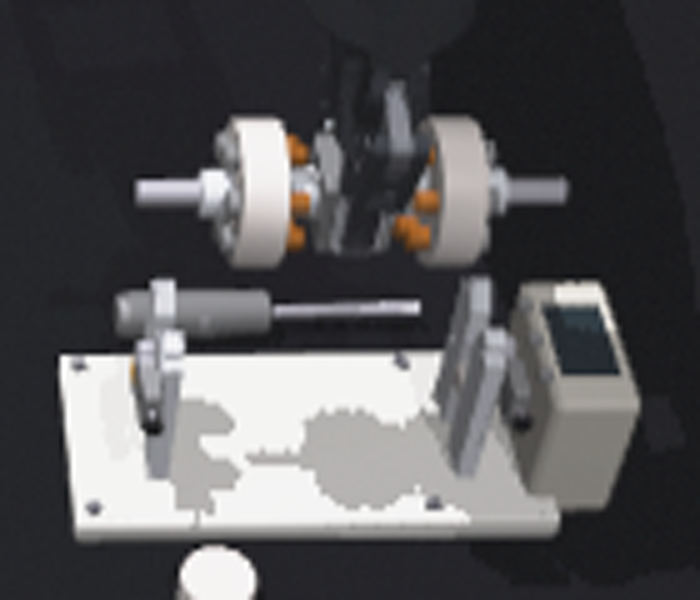

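Run:
```python
import cv2
im=cv2.imread('pics/wrist7.png')
cv2.imwrite('pics/wrist7z.png',cv2.resize(im[0:160,245:395],None,fx=5,fy=3.7,interpolation=cv2.INTER_CUBIC))
```

```text
(no output)
```

View pics/wrist7z.png

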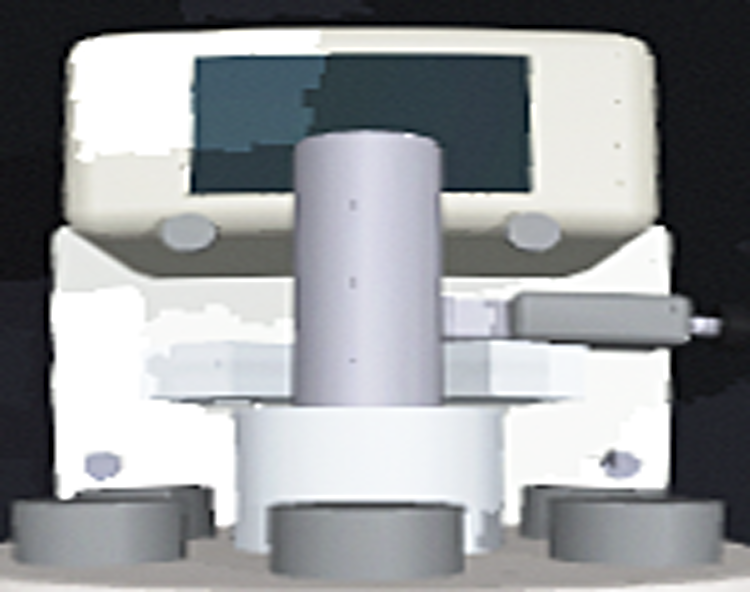

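Run:
```python
from h import *
import pickle
t=pickle.load(open('c7.pkl','rb'))['top']
im=cv2.imread('pics/top7.png');cv2.imwrite('pics/t7a.png',cv2.resize(im[205:250,225:270],None,fx=14,fy=14,interpolation=cv2.INTER_NEAREST))
im=cv2.imread('pics/top0.png');cv2.imwrite('pics/t0a.png',cv2.resize(im[205:250,225:270],None,fx=14,fy=14,interpolation=cv2.INTER_NEAREST))
s=get_state();print(s['tcp_pos'],s['ee_rot'])
for c in [(.5501,.2189,8.2),(.5525,.2209,8.2),(.5517,.221,8.2)]:
    a=np.radians(c[2])
    for y,z in [(-.075,.11),(-.085,.11),(-.072,.187),(-.102,.187),(.102,.187)]:
        P=[c[0]-np.sin(a)*y,c[1]+np.cos(a)*y,z];u,v=proj(t,P);print(c,y,z,np.round([u,v],1),np.round([(u-225)*14,(v-205)*14]))
```

```text
[0.55172993 0.22098091 0.17063663] [ 1.79917641e+02 -1.02714277e-02  9.81996557e+01]
(0.5501, 0.2189, 8.2) -0.075 0.11 [248.5 228.9] [328. 335.]
(0.5501, 0.2189, 8.2) -0.085 0.11 [253.6 228. ] [401. 323.]
(0.5501, 0.2189, 8.2) -0.072 0.187 [237.4 227.7] [173. 318.]
(0.5501, 0.2189, 8.2) -0.102 0.187 [254.8 224.7] [417. 276.]
(0.5501, 0.2189, 8.2) 0.102 0.187 [136.6 245. ] [-1237.   560.]
(0.5525, 0.2209, 8.2) -0.075 0.11 [247.4 227.7] [314. 318.]
(0.5525, 0.2209, 8.2) -0.085 0.11 [252.6 226.8] [386. 305.]
(0.5525, 0.2209, 8.2) -0.072 0.187 [236.2 226.3] [157. 298.]
(0.5525, 0.2209, 8.2) -0.102 0.187 [253.6 223.3] [401. 256.]
(0.5525, 0.2209, 8.2) 0.102 0.187 [135.5 243.6] [-1253.   540.]
(0.5517, 0.221, 8.2) -0.075 0.11 [247.4 228.1] [313. 324.]
(0.5517, 0.221, 8.2) -0.085 0.11 [252.5 227.2] [385. 311.]
(0.5517, 0.221, 8.2) -0.072 0.187 [236.1 226.8] [156. 305.]
(0.5517, 0.221, 8.2) -0.102 0.187 [253.6 223.8] [400. 263.]
(0.5517, 0.221, 8.2) 0.102 0.187 [135.4 244.1] [-1254.   547.]
```

View pics/t7a.png

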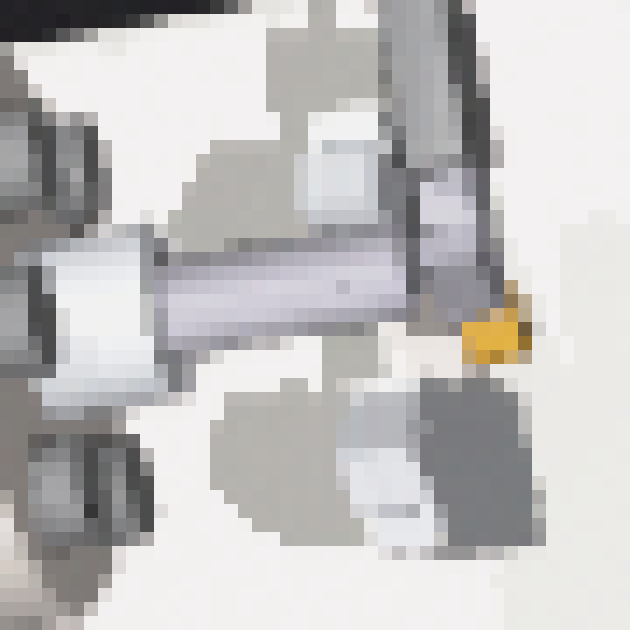

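View pics/t0a.png

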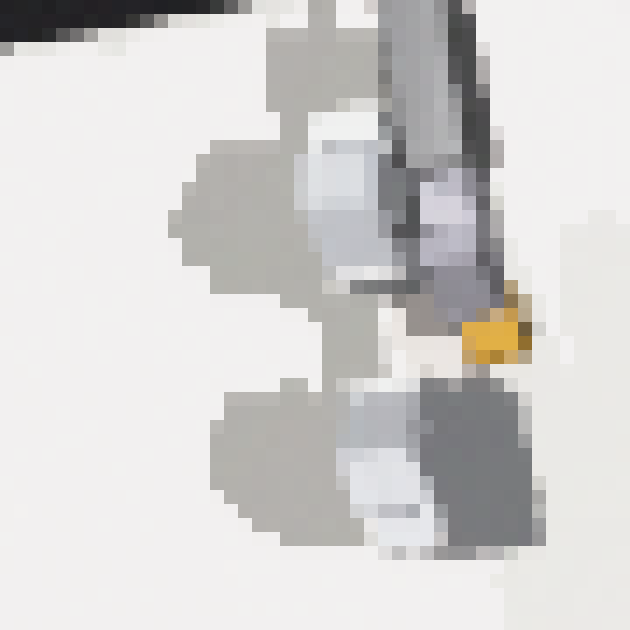

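```bash
python3 -m inch '[{"tx":-0.0009,"ty":-0.0008,"tz":0.02,"wx":0,"wy":0,"wz":0},{"tx":0,"ty":0,"tz":0.02,"wx":0,"wy":0,"wz":0},{"tx":0,"ty":0,"tz":0.009,"wx":0,"wy":0,"wz":0},{"tx":0,"ty":0,"tz":0.003,"wx":0,"wy":0,"wz":0},{"tx":0,"ty":0,"tz":0,"wx":0,"wy":0,"wz":0}]'
python3 -m inch '[{"tx":0,"ty":0,"tz":0,"wx":0,"wy":0,"wz":0},{"tx":0,"ty":0,"tz":0,"wx":0,"wy":0,"wz":0},{"tx":0,"ty":0,"tz":0,"wx":0,"wy":0,"wz":0},{"tx":0,"ty":0,"tz":0,"wx":0,"wy":0,"wz":0}]'
python3 look.py 8
python3 - <<'E'
import cv2
im=cv2.imread('pics/wrist8.png')
cv2.imwrite('pics/wrist8z.png',cv2.resize(im[0:160,245:395],None,fx=5,fy=3.7,interpolation=cv2.INTER_CUBIC))
im=cv2.imread('pics/top8.png');cv2.imwrite('pics/t8a.png',cv2.resize(im[205:250,225:270],None,fx=14,fy=14,interpolation=cv2.INTER_NEAREST))
E
```

```text
time_s: 9.85
tcp_pos: [0.5504, 0.2198, 0.1168]
ee_rot: [-179.9, 0.0, 98.2]
wrist_force: [0.6, 0.3, -3.5]
width: 0.458
time_s: 10.18
tcp_pos: [0.5517, 0.2202, 0.1189]
ee_rot: [179.9, -0.0, 98.2]
wrist_force: [0.7, 0.2, -3.5]
width: 0.458
10.3333 [0.55128206 0.22007044 0.11817158] [ 1.79960849e+02 -7.46002302e-03  9.82013577e+01] [ 0.88368417 -0.71363226 -2.79650114] [-0.02031897  0.00257181 -0.08269774]
```

View pics/wrist8z.png

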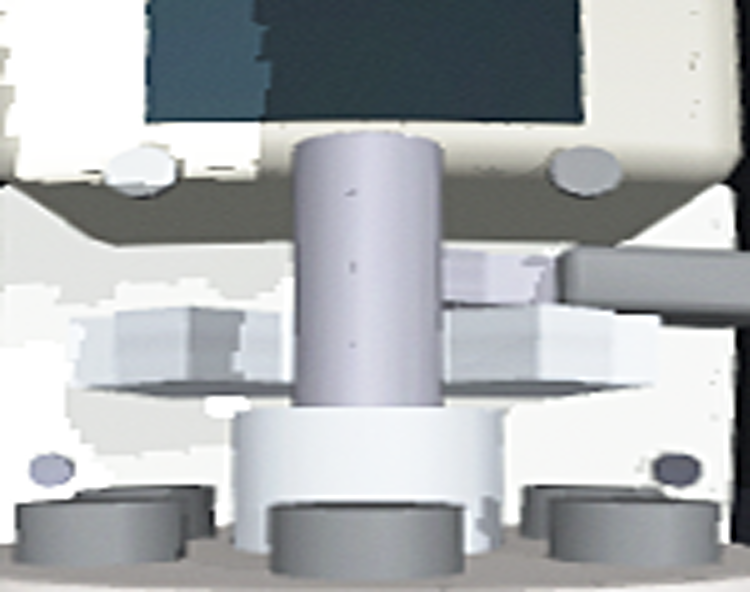

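View pics/t8a.png

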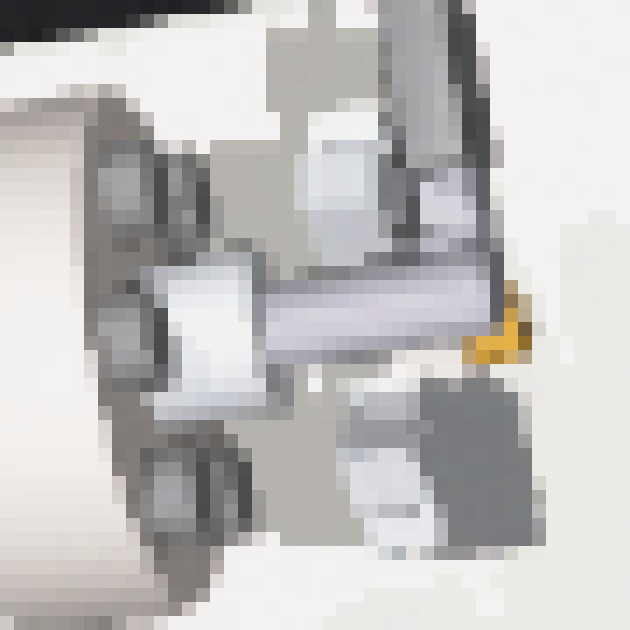

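View pics/scene8z.png

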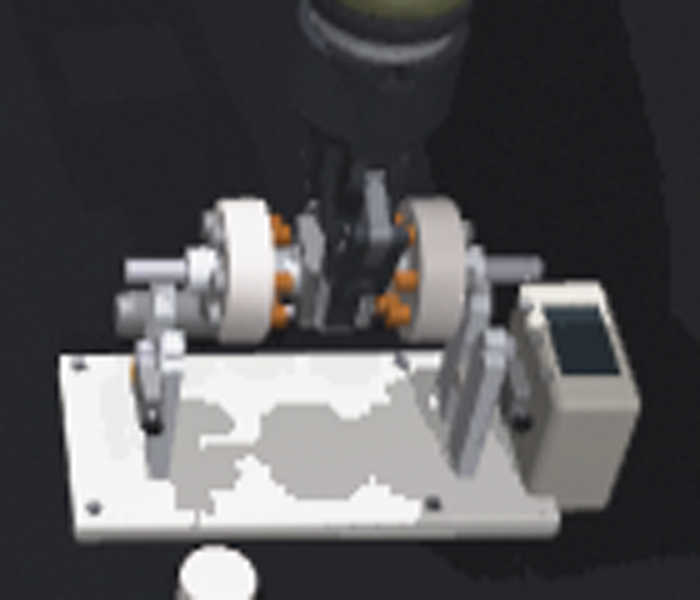

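Run:
```python
from h import *
import pickle
t=pickle.load(open('c8.pkl','rb'))['top']
for c in [(.5501,.2189,8.2),(.5512,.2201,8.2)]:
    a=np.radians(c[2])
    for y,z in [(-.08,.11),(-.072,.135),(-.08,.135),(-.102,.135)]:
        P=[c[0]-np.sin(a)*y,c[1]+np.cos(a)*y,z];u,v=proj(t,P);print(c,y,z,np.round([(u-225)*14,(v-205)*14]))
```

```text
(0.5501, 0.2189, 8.2) -0.08 0.11 [365. 329.]
(0.5501, 0.2189, 8.2) -0.072 0.135 [267. 332.]
(0.5501, 0.2189, 8.2) -0.08 0.135 [327. 322.]
(0.5501, 0.2189, 8.2) -0.102 0.135 [492. 294.]
(0.5512, 0.2201, 8.2) -0.08 0.11 [356. 321.]
(0.5512, 0.2201, 8.2) -0.072 0.135 [258. 324.]
(0.5512, 0.2201, 8.2) -0.08 0.135 [318. 314.]
(0.5512, 0.2201, 8.2) -0.102 0.135 [483. 286.]
```

Run:
```python
from h import *
import pickle
t=pickle.load(open('c0.pkl','rb'))['top']
im=cv2.imread('pics/top0.png');cv2.imwrite('pics/t0b.png',cv2.resize(im[215:265,155:200],None,fx=14,fy=14,interpolation=cv2.INTER_NEAREST))
for c in [(.5501,.2189,8.2),(.5501,.2189,7.8),(.5518,.2189,8.2)]:
    a=np.radians(c[2])
    for x,y,z in [(0,.08,.11),(.017,.08,.11),(-.017,.08,.11),(-.03,.08,.11)]:
        P=[c[0]-np.sin(a)*y+np.cos(a)*x,c[1]+np.cos(a)*y+np.sin(a)*x,z];u,v=proj(t,P);print(c,x,y,z,np.round([(u-155)*14,(v-215)*14]))
```

```text
(0.5501, 0.2189, 8.2) 0 0.08 0.11 [190. 387.]
(0.5501, 0.2189, 8.2) 0.017 0.08 0.11 [175. 263.]
(0.5501, 0.2189, 8.2) -0.017 0.08 0.11 [205. 511.]
(0.5501, 0.2189, 8.2) -0.03 0.08 0.11 [216. 607.]
(0.5501, 0.2189, 7.8) 0 0.08 0.11 [190. 383.]
(0.5501, 0.2189, 7.8) 0.017 0.08 0.11 [176. 259.]
(0.5501, 0.2189, 7.8) -0.017 0.08 0.11 [204. 507.]
(0.5501, 0.2189, 7.8) -0.03 0.08 0.11 [214. 603.]
(0.5518, 0.2189, 8.2) 0 0.08 0.11 [190. 374.]
(0.5518, 0.2189, 8.2) 0.017 0.08 0.11 [176. 251.]
(0.5518, 0.2189, 8.2) -0.017 0.08 0.11 [205. 498.]
(0.5518, 0.2189, 8.2) -0.03 0.08 0.11 [217. 594.]
```

View pics/t0b.png

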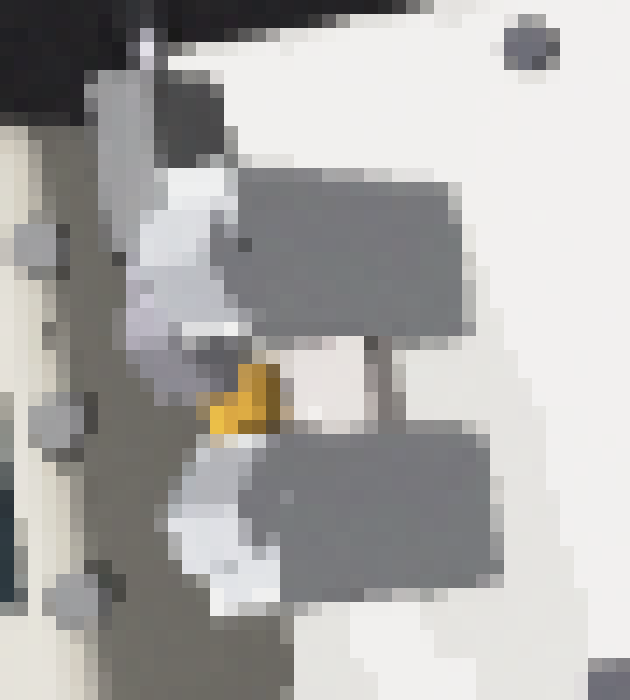

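```bash
python3 -m inch '[{"tx":0,"ty":-0.0005,"tz":0.006,"wx":0,"wy":0,"wz":0},{"tx":0,"ty":0,"tz":0.007,"wx":0,"wy":0,"wz":0},{"tx":0,"ty":0,"tz":0.006,"wx":0,"wy":0,"wz":0},{"tx":0,"ty":0,"tz":0.005,"wx":0,"wy":0,"wz":0},{"tx":0,"ty":0,"tz":0.003,"wx":0,"wy":0,"wz":0}]'
python3 -m inch '[{"tx":0,"ty":0,"tz":0,"wx":0,"wy":0,"wz":0},{"tx":0,"ty":0,"tz":0,"wx":0,"wy":0,"wz":0},{"tx":0,"ty":0,"tz":0,"wx":0,"wy":0,"wz":0},{"tx":0,"ty":0,"tz":0,"wx":0,"wy":0,"wz":0},{"tx":0,"ty":0,"tz":0,"wx":0,"wy":0,"wz":0}]'
python3 look.py 9
python3 - <<'E'
import cv2
im=cv2.imread('pics/wrist9.png')
cv2.imwrite('pics/wrist9z.png',cv2.resize(im[0:160,245:395],None,fx=5,fy=3.7,interpolation=cv2.INTER_CUBIC))
im=cv2.imread('pics/top9.png');cv2.imwrite('pics/t9a.png',cv2.resize(im[205:250,225:270],None,fx=14,fy=14,interpolation=cv2.INTER_NEAREST))
E
```

```text
time_s: 10.75
tcp_pos: [0.5498, 0.2196, 0.089]
ee_rot: [-179.9, 0.0, 98.2]
wrist_force: [-0.6, 0.5, -3.9]
width: 0.458
time_s: 11.17
tcp_pos: [0.5509, 0.22, 0.0912]
ee_rot: [180.0, -0.0, 98.2]
wrist_force: [-0.7, 0.1, -3.2]
width: 0.455
11.3167 [0.55070763 0.21994973 0.09097186] [ 1.79977912e+02 -3.02756502e-03  9.82005064e+01] [ 0.93389361 -0.05167928 -3.18743902] [-0.00097853 -0.0062656  -0.00438632]
```

View pics/wrist9z.png

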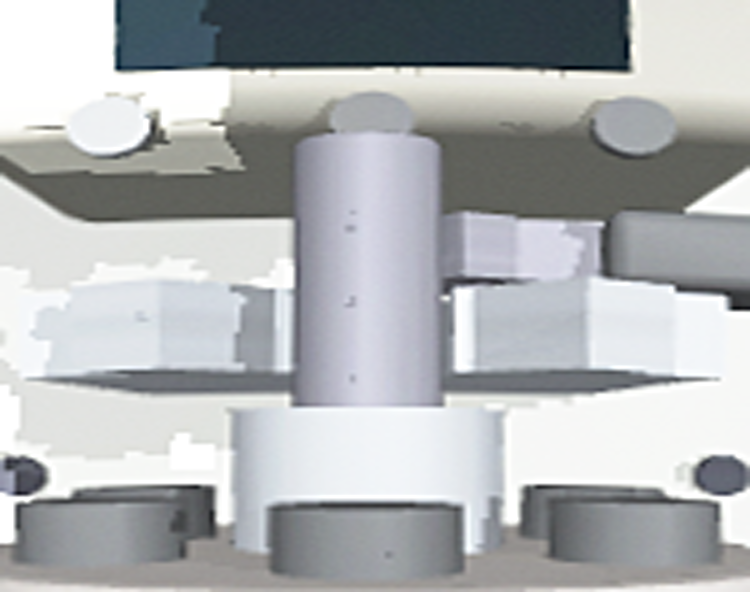

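View pics/t9a.png

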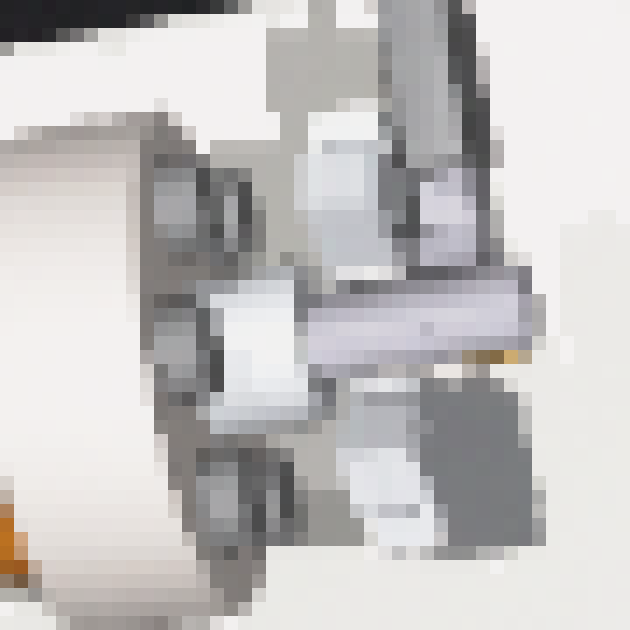

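View pics/scene9z.png

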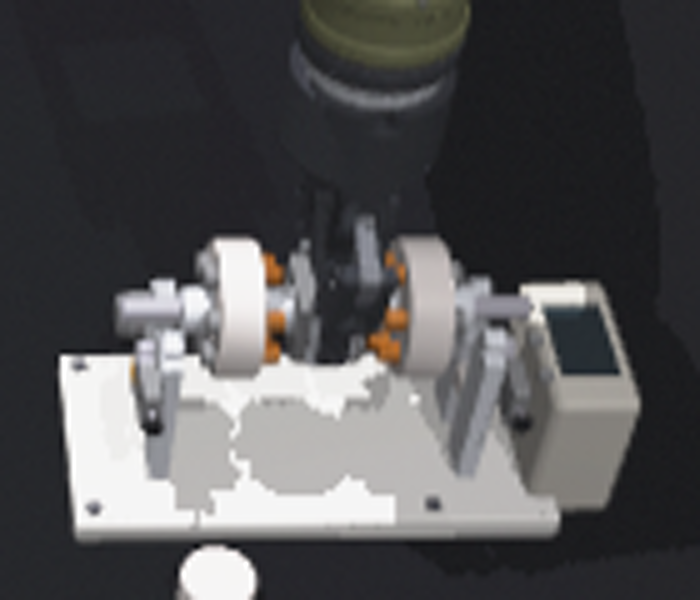

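```bash
python3 -m inch '[{"tx":0,"ty":0.0002,"tz":0,"wx":0,"wy":0,"wz":0.025},{"tx":0,"ty":0,"tz":0.003,"wx":0,"wy":0,"wz":0},{"tx":0,"ty":0,"tz":0.003,"wx":0,"wy":0,"wz":0},{"tx":0,"ty":0,"tz":0.002,"wx":0,"wy":0,"wz":0},{"tx":0,"ty":0,"tz":0,"wx":0,"wy":0,"wz":0}]'
python3 -m inch '[{"tx":0,"ty":0,"tz":0.002,"wx":0,"wy":0,"wz":0},{"tx":0,"ty":0,"tz":0.002,"wx":0,"wy":0,"wz":0},{"tx":0,"ty":0,"tz":0,"wx":0,"wy":0,"wz":0},{"tx":0,"ty":0,"tz":0,"wx":0,"wy":0,"wz":0},{"tx":0,"ty":0,"tz":0,"wx":0,"wy":0,"wz":0}]'
python3 - <<'E'
from plant import get_state
s=get_state();print(s['time_s'],s['tcp_pos'],s['ee_rot'],s['wrist_force'],s['moment'])
E
```

```text
time_s: 11.73
tcp_pos: [0.5506, 0.2198, 0.082]
ee_rot: [-180.0, 0.0, 98.1]
wrist_force: [-0.4, -0.2, -3.3]
width: 0.455
time_s: 12.15
tcp_pos: [0.5507, 0.2199, 0.0787]
ee_rot: [-180.0, -0.0, 98.0]
wrist_force: [0.9, -0.2, -2.8]
width: 0.458
12.15 [0.55071085 0.21994046 0.07867128] [-1.79986733e+02 -1.35524985e-03  9.80459789e+01] [ 0.92150735 -0.2027069  -2.80389167] [ 0.02122033 -0.0102451   0.04288319]
```

```bash
python3 look.py 10
python3 - <<'E'
import cv2
im=cv2.imread('pics/wrist10.png')
cv2.imwrite('pics/wrist10z.png',cv2.resize(im[0:160,245:395],None,fx=5,fy=3.7,interpolation=cv2.INTER_CUBIC))
im=cv2.imread('pics/top10.png');cv2.imwrite('pics/t10a.png',cv2.resize(im[205:250,225:270],None,fx=14,fy=14,interpolation=cv2.INTER_NEAREST))
E
```

```text
12.3 [0.55070686 0.21991235 0.07874421] [-1.79990819e+02 -1.02794268e-03  9.80437609e+01] [-0.42570461  0.42654506 -3.36384572] [-0.00198388  0.02289527 -0.03047651]
```

View pics/wrist10z.png

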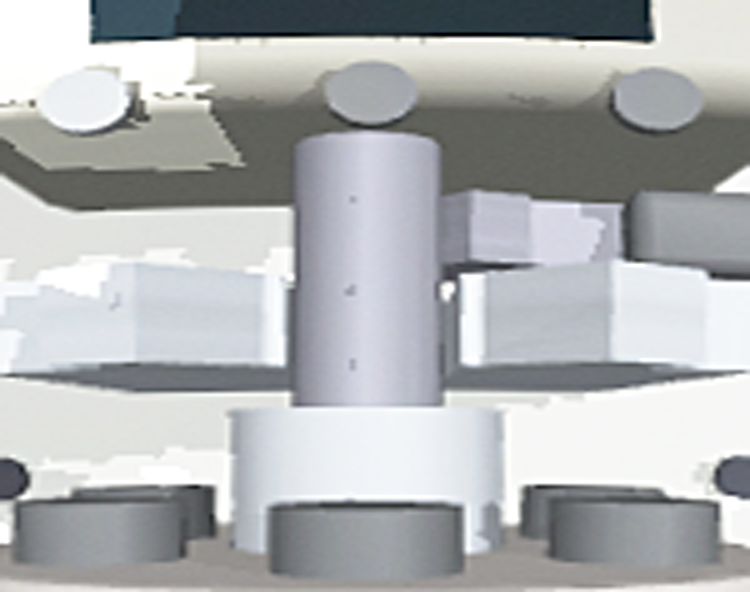

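View pics/t10a.png

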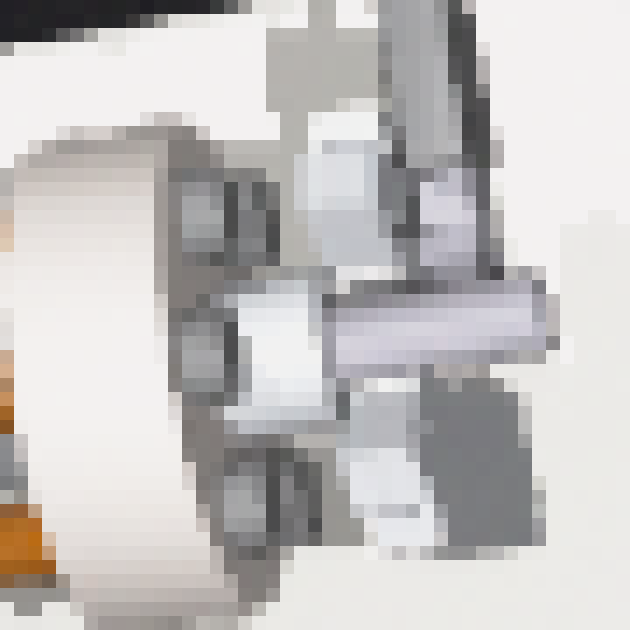

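```bash
python3 -m inch '[{"tx":0,"ty":0.0002,"tz":0.001,"wx":0,"wy":0,"wz":0.02},{"tx":0,"ty":0,"tz":0.001,"wx":0,"wy":0,"wz":0},{"tx":0,"ty":0,"tz":0.001,"wx":0,"wy":0,"wz":0},{"tx":0,"ty":0,"tz":0.001,"wx":0,"wy":0,"wz":0},{"tx":0,"ty":0,"tz":0,"wx":0,"wy":0,"wz":0}]'
python3 -m inch '[{"tx":0,"ty":0,"tz":0.001,"wx":0,"wy":0,"wz":0},{"tx":0,"ty":0,"tz":0.001,"wx":0,"wy":0,"wz":0},{"tx":0,"ty":0,"tz":0,"wx":0,"wy":0,"wz":0}]'
python3 -m inch '[{"tx":0,"ty":0,"tz":0.001,"wx":0,"wy":0,"wz":0},{"tx":0,"ty":0,"tz":0.001,"wx":0,"wy":0,"wz":0},{"tx":0,"ty":0,"tz":0,"wx":0,"wy":0,"wz":0}]'
python3 - <<'E'
from plant import get_state
s=get_state();print(s['time_s'],s['tcp_pos'],s['ee_rot'],s['wrist_force'],s['moment'])
E
```

```text
time_s: 12.72
tcp_pos: [0.5508, 0.22, 0.0747]
ee_rot: [-180.0, -0.0, 97.9]
wrist_force: [-1.2, -1.1, -1.9]
width: 0.457
time_s: 12.97
tcp_pos: [0.551, 0.2201, 0.0731]
ee_rot: [-180.0, -0.0, 97.9]
wrist_force: [-2.7, -0.2, 1.4]
width: 0.453
time_s: 13.22
tcp_pos: [0.5509, 0.22, 0.0708]
ee_rot: [-180.0, -0.0, 97.9]
wrist_force: [-3.7, -0.5, 2.2]
width: 0.456
13.2167 [0.55090155 0.22000477 0.07083787] [-1.79987802e+02 -6.02434516e-03  9.79247402e+01] [-3.74661057 -0.54122233  2.2294258 ] [-0.01935107  0.50829242  0.03648402]
```

```bash
for i in 1; do python3 -m inch '[{"tx":0,"ty":0,"tz":0.001,"wx":0,"wy":0,"wz":0},{"tx":0,"ty":0,"tz":0.001,"wx":0,"wy":0,"wz":0},{"tx":0,"ty":0,"tz":0,"wx":0,"wy":0,"wz":0}]'; done
python3 -m inch '[{"tx":0,"ty":0,"tz":0.001,"wx":0,"wy":0,"wz":0},{"tx":0,"ty":0,"tz":0.001,"wx":0,"wy":0,"wz":0},{"tx":0,"ty":0,"tz":0,"wx":0,"wy":0,"wz":0}]'
```

```text
time_s: 13.47
tcp_pos: [0.5509, 0.22, 0.0687]
ee_rot: [-180.0, -0.0, 97.9]
wrist_force: [-4.5, -0.2, 3.5]
width: 0.454
time_s: 13.72
tcp_pos: [0.5508, 0.2199, 0.0663]
ee_rot: [-180.0, 0.0, 97.9]
wrist_force: [-3.0, -0.4, 2.2]
width: 0.458
```

```bash
python3 -m inch '[{"tx":0,"ty":0,"tz":0.001,"wx":0,"wy":0,"wz":0},{"tx":0,"ty":0,"tz":0.001,"wx":0,"wy":0,"wz":0},{"tx":0,"ty":0,"tz":0.001,"wx":0,"wy":0,"wz":0},{"tx":0,"ty":0,"tz":0,"wx":0,"wy":0,"wz":0}]'
python3 -m inch '[{"tx":0,"ty":0,"tz":0.001,"wx":0,"wy":0,"wz":0},{"tx":0,"ty":0,"tz":0.001,"wx":0,"wy":0,"wz":0},{"tx":0,"ty":0,"tz":0,"wx":0,"wy":0,"wz":0}]'
python3 - <<'E'
from plant import get_state
s=get_state();print(s['time_s'],s['tcp_pos'],s['ee_rot'],s['wrist_force'],s['moment'])
E
```

```text
time_s: 14.05
tcp_pos: [0.5507, 0.2198, 0.0629]
ee_rot: [-180.0, 0.0, 97.9]
wrist_force: [-1.5, 0.5, -1.1]
width: 0.455
time_s: 14.3
tcp_pos: [0.5508, 0.2198, 0.0613]
ee_rot: [-180.0, 0.0, 97.9]
wrist_force: [-2.3, -0.4, -1.1]
width: 0.459
14.3 [0.5507573  0.21983193 0.0612641 ] [-1.79970551e+02  1.02460881e-02  9.79333276e+01] [-2.27730471 -0.41654696 -1.14150791] [-0.11999717  0.3772743   0.16608045]
```

```bash
python3 -m inch '[{"tx":0,"ty":0,"tz":0.001,"wx":0,"wy":0,"wz":0},{"tx":0,"ty":0,"tz":0.001,"wx":0,"wy":0,"wz":0},{"tx":0,"ty":0,"tz":0,"wx":0,"wy":0,"wz":0}]'
python3 -m inch '[{"tx":0,"ty":0,"tz":0.001,"wx":0,"wy":0,"wz":0},{"tx":0,"ty":0,"tz":0.001,"wx":0,"wy":0,"wz":0},{"tx":0,"ty":0,"tz":0,"wx":0,"wy":0,"wz":0}]'
```

```text
time_s: 14.55
tcp_pos: [0.5508, 0.2199, 0.0594]
ee_rot: [-180.0, 0.0, 97.9]
wrist_force: [-3.1, 0.2, -1.3]
width: 0.456
time_s: 14.8
tcp_pos: [0.5508, 0.2199, 0.0574]
ee_rot: [-180.0, 0.0, 97.9]
wrist_force: [-3.6, 0.4, -2.1]
width: 0.458
```

```bash
python3 -m inch '[{"tx":0,"ty":0,"tz":0.001,"wx":0,"wy":0,"wz":0},{"tx":0,"ty":0,"tz":0,"wx":0,"wy":0,"wz":0}]'
python3 -m inch '[{"tx":0,"ty":0,"tz":0.001,"wx":0,"wy":0,"wz":0},{"tx":0,"ty":0,"tz":0,"wx":0,"wy":0,"wz":0}]'
```

```text
time_s: 14.97
tcp_pos: [0.5508, 0.22, 0.0569]
ee_rot: [-180.0, -0.0, 97.9]
wrist_force: [-3.7, -0.4, 2.7]
width: 0.452
time_s: 15.13
tcp_pos: [0.5509, 0.22, 0.056]
ee_rot: [-180.0, -0.0, 97.9]
wrist_force: [-5.0, -1.2, 2.7]
width: 0.458
```

```bash
python3 -m inch '[{"tx":0,"ty":0,"tz":0.001,"wx":0,"wy":0,"wz":0},{"tx":0,"ty":0,"tz":0,"wx":0,"wy":0,"wz":0}]'
python3 -m inch '[{"tx":0,"ty":0,"tz":0.001,"wx":0,"wy":0,"wz":0},{"tx":0,"ty":0,"tz":0,"wx":0,"wy":0,"wz":0}]'
python3 - <<'E'
from plant import get_state
s=get_state();print(s['time_s'],s['tcp_pos'],s['ee_rot'],s['wrist_force'],s['moment'])
E
```

```text
time_s: 15.3
tcp_pos: [0.5509, 0.22, 0.0551]
ee_rot: [-180.0, -0.0, 97.9]
wrist_force: [-4.0, -1.0, 3.1]
width: 0.455
time_s: 15.47
tcp_pos: [0.5509, 0.22, 0.0541]
ee_rot: [-180.0, -0.0, 97.9]
wrist_force: [-5.1, -1.6, 3.2]
width: 0.459
15.4667 [0.55087884 0.21997048 0.05413292] [-1.79977889e+02 -1.21003129e-03  9.79264961e+01] [-5.13367166 -1.57584305  3.18291341] [-0.16566484  0.79090718  0.15675395]
```

```bash
python3 -m inch '[{"tx":0,"ty":0,"tz":0.0005,"wx":0,"wy":0,"wz":0},{"tx":0,"ty":0,"tz":0,"wx":0,"wy":0,"wz":0}]'
python3 -m inch '[{"tx":0,"ty":0,"tz":0.0005,"wx":0,"wy":0,"wz":0},{"tx":0,"ty":0,"tz":0,"wx":0,"wy":0,"wz":0}]'
```

```text
time_s: 15.63
tcp_pos: [0.5509, 0.22, 0.0537]
ee_rot: [-180.0, 0.0, 97.9]
wrist_force: [-5.3, -0.8, 2.9]
width: 0.46
time_s: 15.8
tcp_pos: [0.5509, 0.22, 0.0533]
ee_rot: [-180.0, -0.0, 97.9]
wrist_force: [-6.1, -1.4, 4.5]
width: 0.457
```

```bash
python3 -m inch '[{"tx":0,"ty":0,"tz":0.0005,"wx":0,"wy":0,"wz":0},{"tx":0,"ty":0,"tz":0,"wx":0,"wy":0,"wz":0}]'
python3 -m inch '[{"tx":0,"ty":0,"tz":0.0005,"wx":0,"wy":0,"wz":0},{"tx":0,"ty":0,"tz":0,"wx":0,"wy":0,"wz":0}]'
```

```text
time_s: 15.97
tcp_pos: [0.5509, 0.22, 0.0528]
ee_rot: [-180.0, 0.0, 97.9]
wrist_force: [-5.6, -0.7, 4.7]
width: 0.454
time_s: 16.13
tcp_pos: [0.5509, 0.22, 0.0523]
ee_rot: [-180.0, 0.0, 97.9]
wrist_force: [-4.6, -1.3, 3.6]
width: 0.455
```

```bash
python3 -m inch '[{"tx":0,"ty":0,"tz":0.0005,"wx":0,"wy":0,"wz":0},{"tx":0,"ty":0,"tz":0,"wx":0,"wy":0,"wz":0}]'
python3 - <<'E'
from plant import get_state
s=get_state();print(s['time_s'],s['tcp_pos'],s['ee_rot'],s['wrist_force'],s['moment'])
E
```

```text
time_s: 16.3
tcp_pos: [0.5509, 0.22, 0.0518]
ee_rot: [-180.0, 0.0, 97.9]
wrist_force: [-5.6, -0.4, 5.3]
width: 0.454
16.3 [0.55090903 0.21995986 0.05184083] [-1.79975791e+02  7.85586893e-04  9.79260065e+01] [-5.56336872 -0.41944168  5.33771025] [-0.17597403  0.93747497  0.0864616 ]
```

```bash
python3 -m inch '[{"tx":0,"ty":0,"tz":0.0004,"wx":0,"wy":0,"wz":0},{"tx":0,"ty":0,"tz":0,"wx":0,"wy":0,"wz":0}]'
python3 -m inch '[{"tx":0,"ty":0,"tz":0.0003,"wx":0,"wy":0,"wz":0},{"tx":0,"ty":0,"tz":0,"wx":0,"wy":0,"wz":0}]'
```

```text
time_s: 16.47
tcp_pos: [0.5509, 0.22, 0.0515]
ee_rot: [-180.0, 0.0, 97.9]
wrist_force: [-6.0, -1.6, 3.7]
width: 0.456
time_s: 16.63
tcp_pos: [0.551, 0.22, 0.0513]
ee_rot: [-180.0, 0.0, 97.9]
wrist_force: [-5.6, -1.1, 5.3]
width: 0.457
```

```bash
python3 -m inch '[{"tx":0,"ty":0,"tz":0.0003,"wx":0,"wy":0,"wz":0},{"tx":0,"ty":0,"tz":0,"wx":0,"wy":0,"wz":0}]'
python3 - <<'E'
from plant import get_state
s=get_state();print(s['time_s'],s['tcp_pos'],s['ee_rot'],s['wrist_force'],s['moment'])
E
```

```text
time_s: 16.8
tcp_pos: [0.551, 0.22, 0.0512]
ee_rot: [-180.0, -0.0, 97.9]
wrist_force: [-7.4, -1.5, 5.5]
width: 0.45
16.8 [0.55102421 0.22000168 0.05123553] [-1.79980148e+02 -1.32543022e-04  9.79086366e+01] [-7.36669352 -1.53243554  5.52966692] [-0.29809718  1.04206969  0.07119836]
```

```bash
python3 -m inch '[{"tx":0,"ty":0,"tz":0.0003,"wx":0,"wy":0,"wz":0},{"tx":0,"ty":0,"tz":0,"wx":0,"wy":0,"wz":0}]'
python3 -m inch '[{"tx":0,"ty":0,"tz":0.0003,"wx":0,"wy":0,"wz":0},{"tx":0,"ty":0,"tz":0,"wx":0,"wy":0,"wz":0}]'
```

```text
time_s: 16.97
tcp_pos: [0.5512, 0.22, 0.0512]
ee_rot: [180.0, -0.0, 97.9]
wrist_force: [-6.3, -1.5, 6.7]
width: 0.456
time_s: 17.13
tcp_pos: [0.5513, 0.2201, 0.051]
ee_rot: [180.0, -0.0, 97.9]
wrist_force: [-6.1, -1.4, 7.5]
width: 0.456
```

```bash
python3 look.py 11
python3 - <<'E'
import cv2
im=cv2.imread('pics/wrist11.png')
cv2.imwrite('pics/wrist11z.png',cv2.resize(im[0:160,245:395],None,fx=5,fy=3.7,interpolation=cv2.INTER_CUBIC))
im=cv2.imread('pics/top11.png');cv2.imwrite('pics/t11a.png',cv2.resize(im[205:250,225:270],None,fx=14,fy=14,interpolation=cv2.INTER_NEAREST))
E
```

```text
17.2833 [0.5512883  0.22007285 0.0510214 ] [ 1.79986266e+02 -9.09250798e-03  9.79048726e+01] [-7.67475907 -1.82663634  7.43836488] [-0.251851    1.07762362  0.00439922]
```

View pics/wrist11z.png

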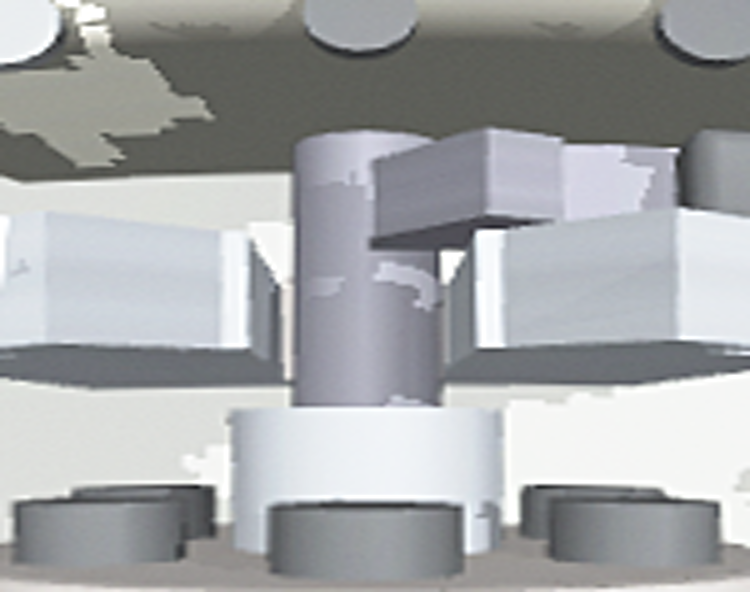

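View pics/t11a.png

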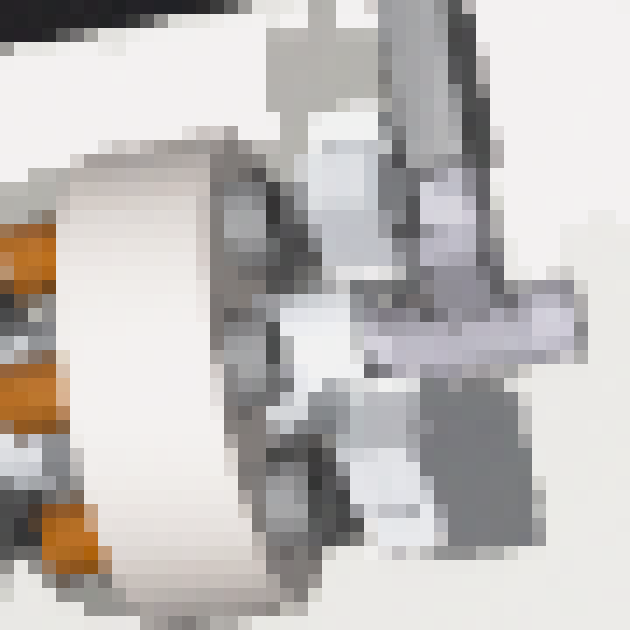

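View pics/scene11z.png

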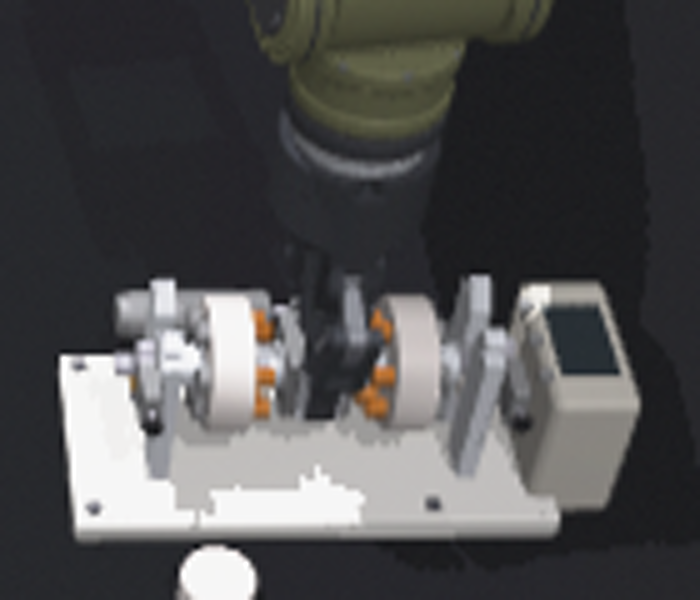

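```bash
python3 -m inch '[{"tx":0,"ty":0,"tz":0.0003,"wx":0,"wy":0,"wz":0},{"tx":0,"ty":0,"tz":0,"wx":0,"wy":0,"wz":0}]'
python3 - <<'E'
from plant import get_state
import cv2,numpy as np
s=get_state();print(s['tcp_pos'],s['wrist_force'],s['moment'])
a=cv2.imread('pics/top0.png').astype(int);
for k in [10,11]:
    b=cv2.imread('pics/top%d.png'%k).astype(int);print(k,np.abs(a-b)[217:229,253:262].max(2).tolist())
E
```

```text
time_s: 17.45
tcp_pos: [0.5514, 0.2201, 0.0508]
ee_rot: [180.0, -0.0, 97.9]
wrist_force: [-6.9, -1.3, 8.5]
width: 0.456
[0.5513593  0.22009183 0.05077162] [-6.87787902 -1.29788962  8.4591971 ] [-0.20800465  1.09335429  0.01362786]
10 [[1, 2, 3, 4, 4, 3, 3, 1, 1], [2, 1, 4, 3, 2, 1, 21, 2, 1], [2, 1, 2, 2, 2, 2, 1, 4, 1], [3, 3, 1, 2, 2, 2, 1, 3, 1], [2, 1, 2, 2, 3, 4, 1, 2, 1], [0, 3, 1, 4, 3, 4, 2, 2, 1], [2, 2, 3, 1, 1, 3, 2, 2, 1], [1, 4, 1, 3, 3, 2, 22, 26, 52], [9, 16, 32, 26, 8, 3, 7, 63, 48], [22, 20, 31, 36, 41, 45, 48, 77, 124], [43, 59, 64, 63, 56, 71, 101, 92, 142], [24, 79, 79, 78, 90, 141, 143, 142, 147]]
11 [[1, 2, 2, 3, 4, 1, 4, 1, 1], [1, 1, 4, 3, 4, 2, 22, 2, 1], [2, 1, 2, 3, 2, 3, 2, 2, 1], [3, 4, 1, 2, 3, 1, 1, 3, 1], [1, 1, 2, 1, 2, 2, 1, 3, 1], [1, 3, 2, 4, 2, 2, 2, 1, 1], [1, 2, 2, 1, 1, 3, 1, 2, 1], [2, 4, 2, 3, 2, 2, 2, 3, 2], [1, 3, 2, 2, 1, 1, 2, 2, 34], [44, 38, 35, 4, 2, 3, 1, 3, 31], [101, 10, 53, 23, 3, 2, 24, 52, 79], [70, 36, 37, 42, 35, 117, 123, 123, 126]]
```

```bash
python3 -m inch '[{"tx":0,"ty":0,"tz":0.0003,"wx":0,"wy":0,"wz":0},{"tx":0,"ty":0,"tz":0,"wx":0,"wy":0,"wz":0}]'
python3 -m inch '[{"tx":0,"ty":0,"tz":0.0003,"wx":0,"wy":0,"wz":0},{"tx":0,"ty":0,"tz":0,"wx":0,"wy":0,"wz":0}]'
```

```text
time_s: 17.62
tcp_pos: [0.5514, 0.2201, 0.0505]
ee_rot: [180.0, -0.0, 97.9]
wrist_force: [-6.3, -1.8, 8.4]
width: 0.452
time_s: 17.78
tcp_pos: [0.5514, 0.2201, 0.0503]
ee_rot: [180.0, -0.0, 97.9]
wrist_force: [-7.8, -1.9, 9.1]
width: 0.456
```

```bash
python3 look.py 12
python3 - <<'E'
import cv2
im=cv2.imread('pics/wrist12.png')
cv2.imwrite('pics/wrist12z.png',cv2.resize(im[0:160,245:395],None,fx=5,fy=3.7,interpolation=cv2.INTER_CUBIC))
E
```

```text
17.9333 [0.55138802 0.22008706 0.05032312] [ 1.79975581e+02 -9.62458523e-03  9.79044647e+01] [-7.7245687  -1.74364249  7.46175896] [-0.3067801   1.10781947  0.00420314]
```

View pics/wrist12z.png

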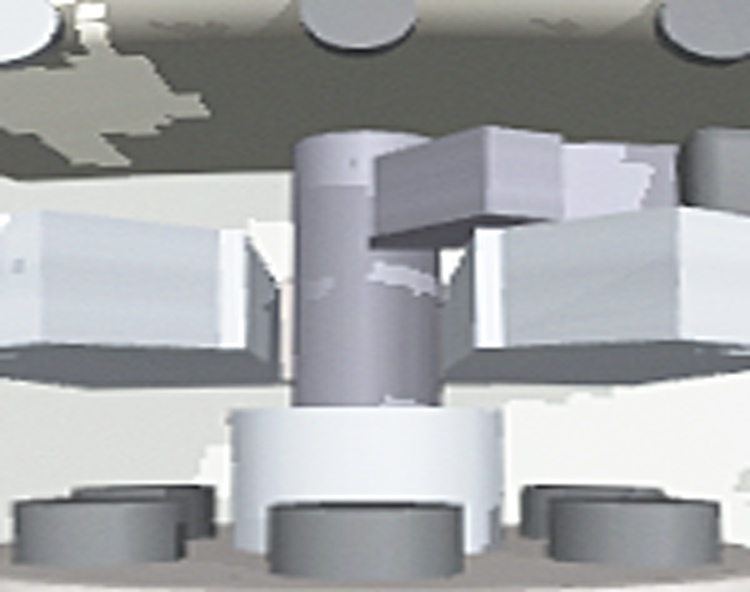

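```bash
python3 -m inch '[{"tx":0,"ty":-0.0003,"tz":0,"wx":0,"wy":0,"wz":0},{"tx":0,"ty":-0.0003,"tz":0,"wx":0,"wy":0,"wz":0},{"tx":0,"ty":0,"tz":0,"wx":0,"wy":0,"wz":0}]'
python3 -m inch '[{"tx":0,"ty":0,"tz":0.0003,"wx":0,"wy":0,"wz":0},{"tx":0,"ty":0,"tz":0,"wx":0,"wy":0,"wz":0}]'
python3 - <<'E'
from plant import get_state
s=get_state();print(s['tcp_pos'],s['wrist_force'],s['moment'])
E
```

```text
time_s: 18.18
tcp_pos: [0.5514, 0.2201, 0.0506]
ee_rot: [179.9, -0.0, 97.9]
wrist_force: [-5.3, -1.6, 6.9]
width: 0.454
time_s: 18.35
tcp_pos: [0.5514, 0.2201, 0.0503]
ee_rot: [179.9, -0.0, 97.9]
wrist_force: [-5.5, -1.6, 7.8]
width: 0.457
[0.5513844  0.22007952 0.05030816] [-5.5160904  -1.60261945  7.78466322] [-0.22238649  0.94443874  0.01721608]
```

```bash
python3 -m inch '[{"tx":0,"ty":-0.0004,"tz":0,"wx":0,"wy":0,"wz":0},{"tx":0,"ty":-0.0004,"tz":0,"wx":0,"wy":0,"wz":0},{"tx":0,"ty":0,"tz":0,"wx":0,"wy":0,"wz":0}]'
python3 - <<'E'
from plant import get_state
s=get_state();print(s['tcp_pos'],s['wrist_force'],s['moment'])
E
```

```text
time_s: 18.6
tcp_pos: [0.5514, 0.2201, 0.0507]
ee_rot: [179.8, -0.0, 97.9]
wrist_force: [-4.1, -0.9, 6.9]
width: 0.455
[0.5513556  0.22008936 0.05074086] [-4.1293796  -0.91233452  6.92244726] [-0.20485607  0.63210865 -0.00746944]
```

```bash
python3 -m inch '[{"tx":0,"ty":-0.0004,"tz":0.0003,"wx":0,"wy":0,"wz":0},{"tx":0,"ty":-0.0004,"tz":0.0003,"wx":0,"wy":0,"wz":0},{"tx":0,"ty":0,"tz":0,"wx":0,"wy":0,"wz":0}]'
python3 -m inch '[{"tx":0,"ty":0,"tz":0.0003,"wx":0,"wy":0,"wz":0},{"tx":0,"ty":0,"tz":0,"wx":0,"wy":0,"wz":0}]'
python3 - <<'E'
from plant import get_state
s=get_state();print(s['tcp_pos'],s['ee_rot'],s['wrist_force'],s['moment'])
E
```

```text
time_s: 18.85
tcp_pos: [0.5513, 0.2201, 0.0506]
ee_rot: [179.7, -0.0, 97.9]
wrist_force: [-1.9, -1.9, 8.0]
width: 0.459
time_s: 19.02
tcp_pos: [0.5513, 0.2201, 0.0503]
ee_rot: [179.7, -0.0, 97.9]
wrist_force: [-2.6, -1.8, 7.9]
width: 0.455
[0.5513495  0.22010172 0.05029525] [ 1.79673216e+02 -2.73521805e-02  9.79047382e+01] [-2.59439687 -1.84825063  7.88805976] [-0.21581339  0.46914847 -0.02998352]
```

```bash
python3 -m inch '[{"tx":0,"ty":0,"tz":0.0003,"wx":0,"wy":0,"wz":0},{"tx":0,"ty":0,"tz":0,"wx":0,"wy":0,"wz":0}]'
python3 -m inch '[{"tx":0,"ty":0,"tz":0.0003,"wx":0,"wy":0,"wz":0},{"tx":0,"ty":0,"tz":0,"wx":0,"wy":0,"wz":0}]'
python3 - <<'E'
from plant import get_state
s=get_state();print(s['tcp_pos'],s['ee_rot'],s['wrist_force'],s['moment'])
E
```

```text
time_s: 19.18
tcp_pos: [0.5514, 0.2201, 0.0502]
ee_rot: [179.7, -0.0, 97.9]
wrist_force: [-2.3, -1.1, 8.6]
width: 0.453
time_s: 19.35
tcp_pos: [0.5513, 0.2201, 0.0502]
ee_rot: [179.7, -0.0, 97.9]
wrist_force: [-3.9, -1.4, 10.8]
width: 0.453
[0.55132796 0.22010781 0.05016147] [ 1.79691804e+02 -2.37718044e-02  9.79028438e+01] [-3.93575379 -1.44339539 10.83127827] [-0.31543147  0.64483809  0.01756053]
```

```bash
python3 -m inch '[{"tx":0,"ty":0,"tz":-0.0004,"wx":0,"wy":0,"wz":0},{"tx":0,"ty":0,"tz":-0.0004,"wx":0,"wy":0,"wz":0},{"tx":0,"ty":0,"tz":0,"wx":0,"wy":0,"wz":0}]' - 30
python3 - <<'E'
from plant import get_state
s=get_state();print(s['tcp_pos'],s['ee_rot'],s['wrist_force'],s['moment'])
E
python3 look.py 13
python3 - <<'E'
import cv2
im=cv2.imread('pics/wrist13.png')
cv2.imwrite('pics/wrist13z.png',cv2.resize(im[0:160,245:395],None,fx=5,fy=3.7,interpolation=cv2.INTER_CUBIC))
E
```

```text
time_s: 19.6
tcp_pos: [0.5513, 0.2201, 0.0506]
ee_rot: [179.7, -0.0, 97.9]
wrist_force: [-2.5, -1.9, 8.4]
width: 0.458
[0.55133115 0.22009158 0.0505575 ] [ 1.79674708e+02 -2.90030621e-02  9.79015712e+01] [-2.50560543 -1.92459647  8.37716236] [-0.21078724  0.42789107 -0.01176644]
19.75 [0.55134867 0.22007798 0.05050159] [ 1.79670698e+02 -2.73446459e-02  9.79042834e+01] [-2.23844421 -0.80320332  8.76566088] [-0.21067695  0.37427985 -0.03899848]
```

View pics/wrist13z.png

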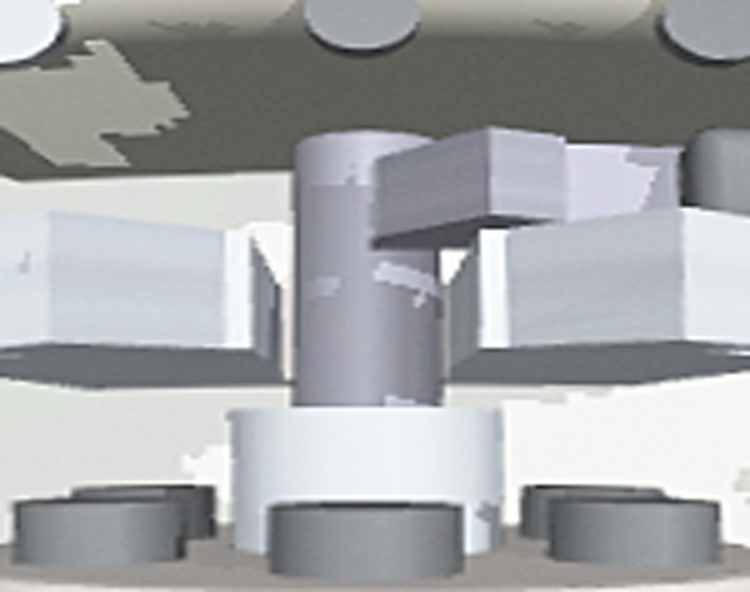

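View pics/top13z.png

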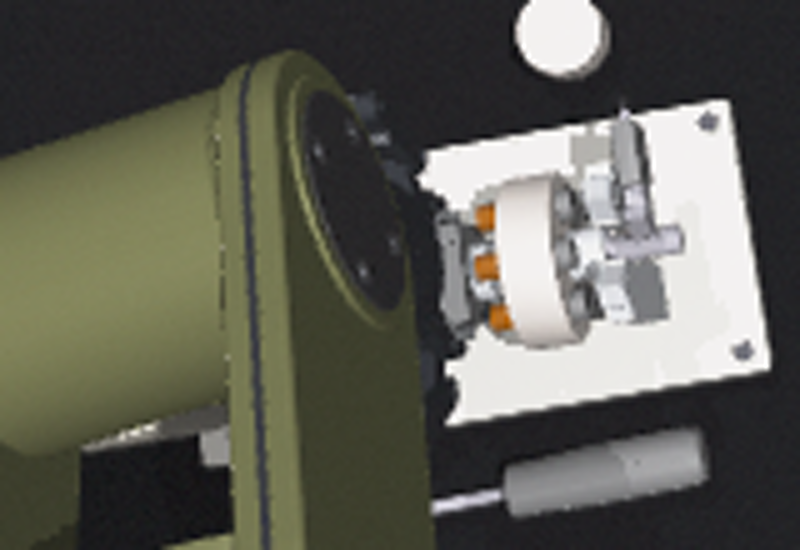

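```bash
python3 -m inch '[{"tx":0,"ty":0,"tz":0,"wx":0,"wy":0,"wz":0},{"tx":0,"ty":0,"tz":0,"wx":0,"wy":0,"wz":0},{"tx":0,"ty":0,"tz":0,"wx":0,"wy":0,"wz":0},{"tx":0,"ty":0,"tz":0,"wx":0,"wy":0,"wz":0},{"tx":0,"ty":0,"tz":0,"wx":0,"wy":0,"wz":0}]' 0.85
python3 -m inch '[{"tx":0,"ty":0,"tz":0,"wx":0,"wy":0,"wz":0},{"tx":0,"ty":0,"tz":0,"wx":0,"wy":0,"wz":0},{"tx":0,"ty":0,"tz":0,"wx":0,"wy":0,"wz":0}]'
```

```text
time_s: 20.17
tcp_pos: [0.5488, 0.2197, 0.0474]
ee_rot: [180.0, -0.0, 97.9]
wrist_force: [-0.2, -0.2, -0.6]
width: 0.852
time_s: 20.42
tcp_pos: [0.5487, 0.2196, 0.0476]
ee_rot: [-180.0, 0.0, 97.9]
wrist_force: [-0.9, 0.4, -0.2]
width: 0.849
```

```bash
python3 -m inch '[{"tx":0,"ty":0.002,"tz":-0.005,"wx":0,"wy":0,"wz":0},{"tx":0,"ty":0,"tz":-0.02,"wx":0,"wy":0,"wz":0},{"tx":0,"ty":0,"tz":-0.03,"wx":0,"wy":0,"wz":0},{"tx":0,"ty":0,"tz":-0.035,"wx":0,"wy":0,"wz":0},{"tx":0,"ty":0,"tz":-0.035,"wx":0,"wy":0,"wz":0}]'
python3 -m inch '[{"tx":-0.03,"ty":0,"tz":-0.03,"wx":0,"wy":0,"wz":0},{"tx":-0.04,"ty":0,"tz":-0.01,"wx":0,"wy":0,"wz":0},{"tx":-0.04,"ty":0,"tz":0,"wx":0,"wy":0,"wz":0},{"tx":-0.04,"ty":0,"tz":0,"wx":0,"wy":0,"wz":0},{"tx":-0.04,"ty":0,"tz":0,"wx":0,"wy":0,"wz":0}]'
python3 -m inch '[{"tx":-0.03,"ty":-0.02,"tz":0,"wx":0,"wy":0,"wz":0},{"tx":-0.01,"ty":-0.02,"tz":0,"wx":0,"wy":0,"wz":0},{"tx":0,"ty":0,"tz":0,"wx":0,"wy":0,"wz":0},{"tx":0,"ty":0,"tz":0,"wx":0,"wy":0,"wz":0}]'
python3 look.py 14
```

```text
time_s: 20.83
tcp_pos: [0.5503, 0.2198, 0.1738]
ee_rot: [-179.9, 0.0, 97.9]
wrist_force: [0.3, -0.2, 0.4]
width: 0.85
time_s: 21.25
tcp_pos: [0.5772, 0.0307, 0.2136]
ee_rot: [179.9, 0.0, 98.0]
wrist_force: [0.2, 0.6, 0.2]
width: 0.851
time_s: 21.58
tcp_pos: [0.5426, -0.0137, 0.2127]
ee_rot: [179.9, -0.0, 97.8]
wrist_force: [-0.2, -0.3, 0.0]
width: 0.849
21.7333 [ 0.54336782 -0.01221368  0.21263055] [ 1.79949428e+02 -2.85275184e-04  9.79799792e+01] [-0.25713303 -0.35097403  0.70986097] [ 0.04170367  0.05564676 -0.0304948 ]
```

View pics/top14z.png

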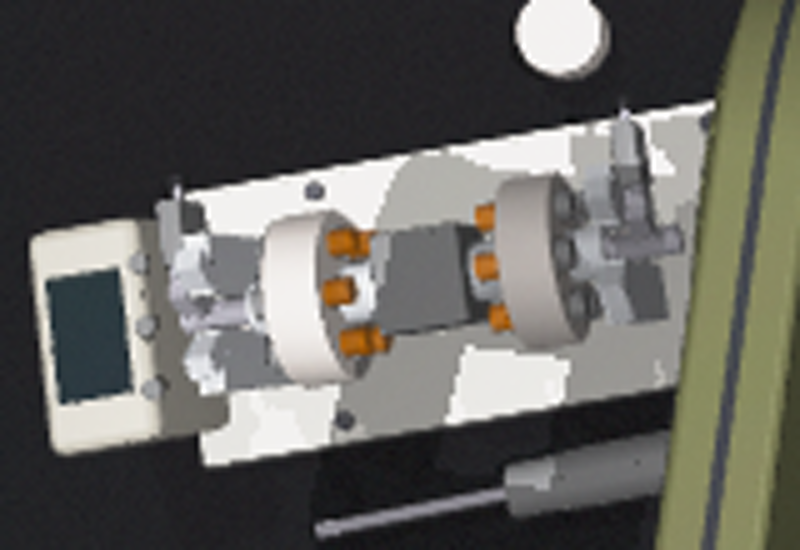

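View pics/scene14z.png

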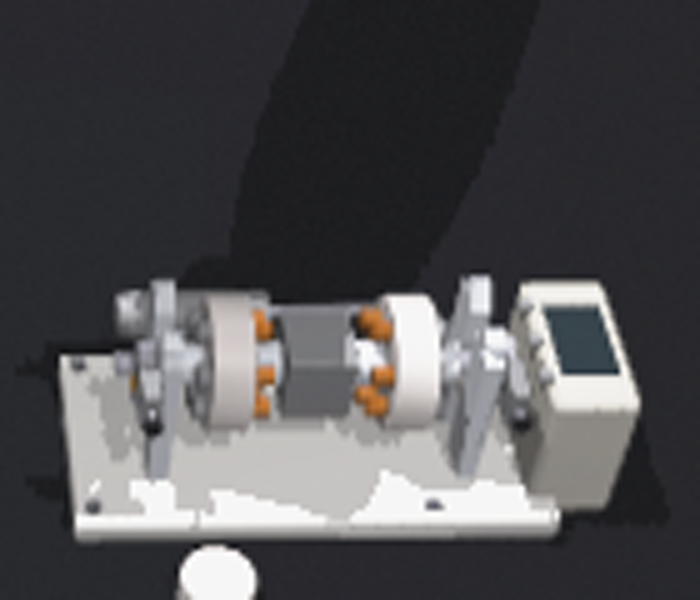

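View pics/wrist14.png

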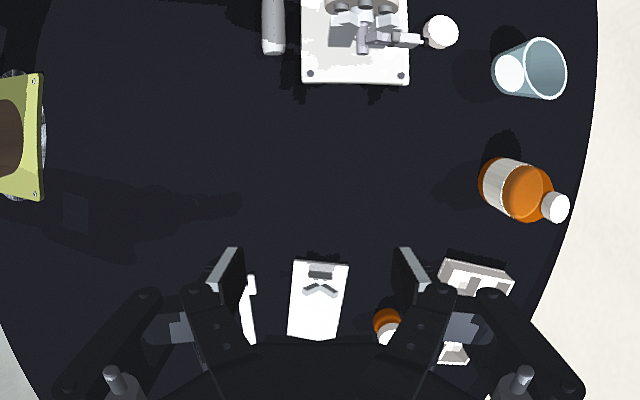

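Run:
```python
import cv2,numpy as np
f=lambda k,a,b:cv2.resize(cv2.imread('pics/top%s.png'%k)[a[0]:a[1],b[0]:b[1]],None,fx=9,fy=9,interpolation=cv2.INTER_NEAREST)
A=np.hstack([f(k,(217,250),(160,200)) for k in ('0','14')]);B=np.hstack([f(k,(208,241),(235,275)) for k in ('0','14')])
cv2.imwrite('pics/cmp.png',np.vstack([A,B])[:600])
```

```text
(no output)
```

View pics/cmp.png

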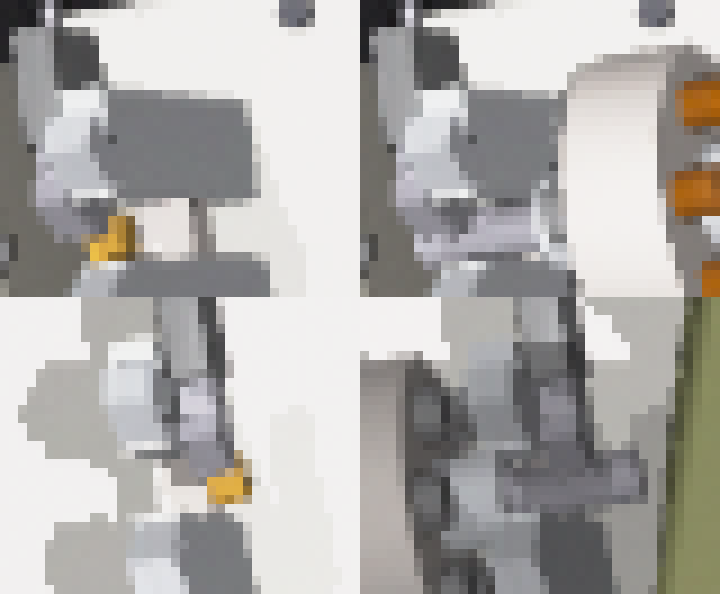

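```bash
python3 -c "
from plant import *
print(get_state()['joint_vel'].round(2));print(finish_job())"
```

```text
[ 0.44  0.37 -0.14 -0.14 -0.02  0.  ]
the job is handed in; nothing more can be done
None
```

I lifted the rotor off its stand and lowered it into both cradle slots. I then pressed it down in steps of 2–3 mm, finer near the bottom, until it stopped, released it, backed the arm away and handed the job in at about 22 s. No verdict was reported.

**Feel on the way down:**

| Point | Axle centre above the table |
|---|---|
| Bolt noses met | about 92 mm |
| Lifters met | about 74 mm |
| Dead stop (home) | about 67 mm |

- The largest push I read was 10.8 N, plus the rotor's weight of about 3.4 N.
- These readings came at the end of each move, so a brief peak between them would not show.

**Last checks:**
- After release, both bolt noses stood over the axle, in the same place as in the first top picture.
- The axle stayed down, and the gripper read no load.
- The cap and screwdriver looked unmoved. The other bystanders I only saw in passing and did not measure.

**What disagreed:**
- The top camera and the wrist camera put the slots 1–2 mm apart sideways. I relied mainly on the wrist close-up and used the top view for the near end.
- Near the bottom the sideways load rose to 7–8 N, because the axle was leaning on the +x slot wall. Easing the tool about 2 mm in −x brought it down to 2–4 N before I let go.

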